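# Load the tilt plate and wedge its edge off the rests

## Robot

A 7-joint arm with a two-finger parallel gripper is mounted at the origin on the work surface. World frame = base frame: x ahead of the robot, y to its left, z up, the work surface at z = 0. Lengths are in m, angles in rad, forces in N, time in s.
With the tool pointing down it reaches from about 0.425 to 0.925 m from the base axis. Payload 6.8 kg.
Tool frame: the origin (TCP) lies between the finger pads; the fingertips stand r.tip_reach ahead of it and the grasp point (between the pads) lies 11 mm behind it (r.tip_reach is the distance from the TCP to the fingertips, in m); z points along the fingers, y is the direction in which the jaws open and shut (so a half turn about z gives the same grasp; the last joint's range is limited). The gripper opens to 85 mm and grips with 20 to 120 N. Pads are 22 mm wide; open, the fingers measure 114 mm over their backs; the gripper's body (76 mm by 85 mm) begins 54 mm behind the grasp point. The pads swing forward as they close: fully open they stand 13 mm farther back than shut.
Start: joints at [-1.436, 0.477, 0.022, 1.555, -0.011, 1.109, -0.083], TCP at [0.162, 0.655, 0.2] pointing down, gripper open.
Joint ranges: [-2.96, 2.96], [-0.34, 2.1], [-1.41, 1.46], [0.24, 2.44], [-1.37, 4.51], [0.17, 1.92], [-2.96, 2.96]. Speed limits (rad/s): [2.39, 2.39, 3.14, 3.14, 3.14, 3.14, 3.14].

## Interface

Orientations are given as a rotation vector (axis times angle).
In Python, from bench import r, eyes, spotter gives the robot as it stands.
- The arm moves only by the tool carry_out, never from a script. Its argument "series" is text: rows parted by semicolons, each of 5 numbers parted by spaces: the shift along the tool's x, y, z in cm, then the turn about the tool's z in rad, then the opening, from 0 (shut) to 1 (fully open). In form: x y z yaw gripper; .... A call has 1 to 8 rows; each row shifts and turns the commanded pose from where the row before left it, along the tool's axes as they then stand; what a row does not reach is not made up. A row lasts 1/8 s, in which the tool goes at most 62.5 mm and 10.7 degrees, less where a joint would pass 70% of its speed; a pose out of reach is approached as far as the arm can. A call with a gripper value outside its range is refused whole. The fingers move at their own pace and stop on an object; "grip_force" is the grip in N (left out, the last holds). Time passes only in rows, so rows that do not move let the fingers close. It gives the time, the measured TCP pose, the force and the opening at its end, in the units of the state.
- r.get_obs(): the state, without advancing time (a new reading comes with each control period).
- eyes.grab_frame(name): name is "scene" or "top" or "wrist"; returns a dict with "color" (420x560x3 uint8, blue, green, red), "intrinsics" (3x3 intrinsics, pixels), "R" (3x3) and "t" (3): a world point X has camera coordinates R X + t; the wrist camera has in their place "T_tool_cam" (4x4, takes a point from camera to tool coordinates, whose origin is the TCP and whose axes are the flange's). Camera axes: x right, y down, z forward; pixel columns grow to the right and rows downward; lengths in m; the calibration is good to about 2 mm. A picture is of the moment at which its call begins: read the wrist's pose just before it. There is no depth.
- r.hand_in(): hands the job in, once; it reports no verdict.
Trained networks look in a picture, given as the dict that the camera call returned (one of the last four; its "shot" number tells which), for a name from the list of things; names that differ only in an ending like _2 or _b are one class to them, and where a whole thing is asked for, a point or a joint stands for the part that bears it (a point fixed in the world has none). Each returns a list of dicts, best first, with "confidence" (0 to 1); they miss things now and then, are a little off and sometimes report something else, mostly with a low value. They report only what shows in the picture. A call takes as long as a camera call. They do not tell look-alikes from the thing itself.
- spotter.search_frame(picture, query): "uv" ([column, row] in pixels, amid what is visible of it).
- spotter.trace(picture, query): "pixels" (420x560 bool, what is visible of it) and "uv" ([column, row] in pixels, amid what is visible of it).
- spotter.mark_of(picture, query): "uv" ([column, row] in pixels: a listed point, or the origin of a listed thing).
The state is a dict: "clock": time; "joints": joint angles; "qvel": joint speeds; "tau": joint torques, N m; "tcp_pos": TCP position; "orientation": TCP orientation; "contact_force": force on the tool from outside, world axes, zero at the start; "moment": the same for the moment, N m; "grip_width": finger opening in m.
Only numpy, scipy, OpenCV 4.12 (cv2) and the standard library are available. Lean on these libraries where they do the work, as an engineer would, in place of code of your own. Each camera call takes 0.05 s, during which the arm holds its last target.

## Task

Stand exactly two of the four brass weights upright in the tray of the blue hinged tilt plate, leaving the other two upright on the cork mat and the rest of the bench undisturbed. Then grip the red wedge by its block and push it along the bench, toe first, under the plate's free edge until that edge has just lifted off its two yellow rest posts, about 5 mm clear. Finish while still gripping the wedge there: do not let go, with the wedge alone carrying the edge.

Things in the scene. Friction and masses are not known exactly. Their poses are not given: they have to be found in the camera images.
- rig: Fixed dark U-shaped frame, 220 x 148 mm; origin on the bench under its middle. +x: from its open front (towards the robot's right, world -y) to the hinge. Yellow rest posts 18 mm square, 20 mm high at x=-96, y=+-65 mm; 15 mm rails at y=+-65 run back to hinge blocks at x=92. Between the rails the bench is bare up to x=92: the wedge goes in along y=0, moving in +x. Plate edge: x=-100.
- plate: Blue plate 200 x 148 x 8 mm, about 0.55 kg, hinged at the frame's far end, lying level on the rest posts; swings up freely, falls back by its weight. Origin on the hinge axis, 24 mm above the bench at x=+100 mm of the frame; axes as the frame's, tilted with it. Free edge at its x=-200 mm: a steel nosing of 4 mm radius. On top, a tray with an aluminium rim 10 mm high, 4 mm thick.
- edge (a point): Lowest point of the plate's free edge, at its middle; 20 mm above the bench while the plate lies on the rest posts (rest = 0 mm lift); its height less 20 mm is the clearance. Axes as the plate's.
- tray (a point): Centre of the tray's floor, 28 mm above the bench when level, midway along the plate (x = -100 mm from the hinge). Inside, the tray is 108 mm along x and 140 mm along y. Axes as the plate's.
- wedge: Red plastic wedge 130 long, 36 wide mm, loose, 0.15 kg. Origin: underside, half length; +x to the toe (x=+65). Ramp rises evenly from 4 mm at the toe to 30 mm at x=-35; behind it the grip block x=-65 to -35, 36 wide in y, 55 high. It meets the plate's edge with the toe about 60 mm past the edge; each 10 mm more lifts it 2.6 mm. Pushing takes up to 20 N; friction keeps it in place.
- wedge_grip (a point): Middle of the wedge's grip block (wedge x = -50 mm), 35 mm above its underside. Grip across the 36 mm width (the wedge's y). Axes as the wedge's.
- mat: Fixed cork mat, 200 x 80 mm, 3 mm thick, long side along its x. Origin on the bench under its middle. The four weights stand on it in a row along its x, about 45 mm apart.
- beaker: Glass beaker, 68 mm wide, 90 mm high; origin under its middle. Not part of the job: leave it.
- paper_cup: White cup, 74 mm wide, 85 mm high; origin under its middle. Not part of the job: leave it.
- tin: Aluminium tin, about 66 mm wide, 35 mm high; origin under its middle. Not part of the job: leave it.
- brush: Hand brush lying flat, along its x; origin on its underside. Not part of the job: leave it.
- weight1: Brass 100 g weight, one of four alike: upright cylinder 24 mm wide and 30 mm high, above it a thin neck and a knob 16 mm wide, 45 mm high in all. Origin at the centre of its underside, z up.
- weight2: Brass 100 g weight, one of four alike: upright cylinder 24 mm wide and 30 mm high, above it a thin neck and a knob 16 mm wide, 45 mm high in all. Origin at the centre of its underside, z up.
- weight3: Brass 100 g weight, one of four alike: upright cylinder 24 mm wide and 30 mm high, above it a thin neck and a knob 16 mm wide, 45 mm high in all. Origin at the centre of its underside, z up.
- weight4: Brass 100 g weight, one of four alike: upright cylinder 24 mm wide and 30 mm high, above it a thin neck and a knob 16 mm wide, 45 mm high in all. Origin at the centre of its underside, z up.
Not all that is in view belongs to the job. What is shaped like the weight1 but black or turquoise is not meant.

How it is judged:
By the outcome, as a careful person would: the job done as asked, in the order asked, and still so for the second after the job is handed in, while the arm keeps its last pose, push and grip.
It also fails if it takes over 66 s, if anything falls off the work surface, if the arm or the gripper's body presses on something with over 40 N, if the wrist force passes 120 N, or if a joint passes its speed limit or range.

## Working session

There is one attempt and no reset: what is moved stays moved. The work goes in short steps, Python scripts to look and compute and a tool call to move; the robot and the scene stay as the last step left them, time stands still between calls to the robot, and variables do not carry over. Pictures are saved under pics/ and viewed, and the job is handed in when it is done.

Besides the shell and the picture viewer there is one more tool, called by a JSON object that holds its "fn" and its "kwargs", one argument or row to a line. carry_out: Moves the arm, as the interface text tells. Its arguments: {"type":"object","properties":{"series":{"type":"string"},"grip_force":{"type":"number"}},"required":["series"]}

```bash
ls; mkdir -p pics; python3 - <<'E'
from bench import r, eyes, spotter
import cv2
print(r.get_obs(), r.tip_reach)
for n in ["scene","top"]:
    f=eyes.grab_frame(n); cv2.imwrite(f"pics/{n}0.png",f["color"]); print(n,f["intrinsics"],f["R"],f["t"])
    for q in ["rig","plate","edge","tray","wedge","wedge_grip","mat","weight1","beaker","paper_cup","tin","brush"]:
        print(q,[(round(d["confidence"],2),[round(float(x),1) for x in d["uv"]]) for d in spotter.mark_of(f,q)])
E
```

```text
pics
{'clock': 0.0, 'joints': array([-1.43613248,  0.4777841 ,  0.02234324,  1.55645862, -0.01150788,
        1.10929714, -0.08310137]), 'qvel': array([-0.0010343 ,  0.00108048, -0.00028254,  0.00126306,  0.00040944,
       -0.00043512,  0.00116065]), 'tau': array([-4.23626243e-04, -5.96452618e+01,  1.60769664e+00, -2.81183749e+01,
        1.25019587e-02,  9.57153534e-03, -1.38143014e-05]), 'tcp_pos': array([0.16212252, 0.65456896, 0.19853354]), 'orientation': array([-3.80364558e-01, -3.11838841e+00,  2.85367814e-03]), 'contact_force': array([-0.11961841,  0.55168571, -0.30097318]), 'moment': array([-0.03355023,  0.05454786,  0.03331125]), 'grip_width': 0.08530017170730674} 0.008
scene [[444.68709686   0.         281.06748603]
 [  0.         444.68709686 209.65942803]
 [  0.           0.           1.        ]] [[ 0.43114889  0.90210528  0.01779591]
 [ 0.57100145 -0.25752485 -0.77951158]
 [-0.69861862  0.34624704 -0.62613498]] [-0.3100596  -0.24940778  1.61150412]
rig [(0.64, [333.3, 210.4]), (0.37, [303.3, 211.9])]
plate [(0.61, [365.3, 196.4])]
edge [(0.71, [148.5, 235.7]), (0.59, [
[... 687 characters left out ...]
99989527 -0.01432199]
 [-0.99874785 -0.00136352 -0.05000881]
 [ 0.04998404  0.01440819 -0.99864608]] [0.07839519 0.54231901 1.2643723 ]
rig [(0.87, [222.6, 202.8])]
plate [(0.87, [190.2, 199.0])]
edge [(0.8, [252.4, 208.9])]
tray [(0.27, [397.1, 218.1])]
wedge [(0.72, [322.2, 229.5]), (0.37, [142.9, 219.0])]
wedge_grip [(0.55, [338.0, 220.5])]
mat [(0.7, [396.0, 218.6]), (0.49, [163.8, 182.5])]
weight1 [(0.62, [397.8, 192.0]), (0.6, [395.4, 224.0]), (0.59, [362.5, 234.8]), (0.54, [401.2, 208.9]), (0.49, [392.5, 268.8]), (0.37, [390.3, 238.1])]
beaker [(0.63, [339.0, 154.1])]
paper_cup [(0.97, [162.9, 179.3])]
tin [(0.69, [145.4, 219.8])]
brush [(0.69, [148.5, 271.2]), (0.48, [337.2, 220.1])]
```

View pics/scene0.png

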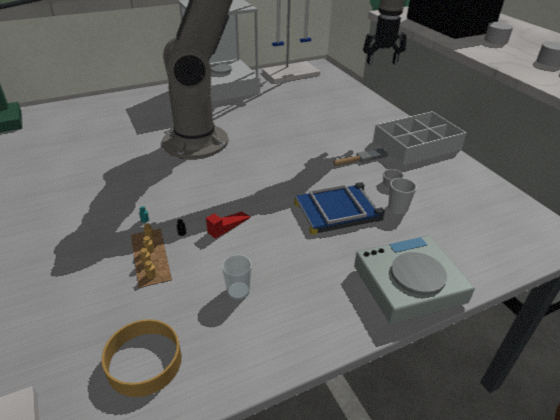

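View pics/top0.png

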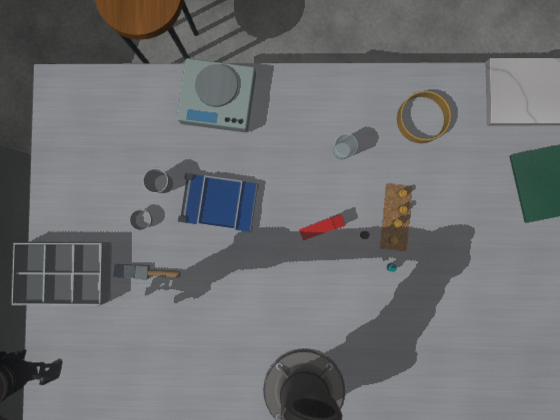

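```bash
python3 - <<'E'
import cv2
a=cv2.imread("pics/scene0.png"); cv2.imwrite("pics/sc.png",cv2.resize(a[190:310,110:270],None,fx=5,fy=5,interpolation=2))
a=cv2.imread("pics/top0.png"); cv2.imwrite("pics/tc.png",cv2.resize(a[140:290,290:440],None,fx=4,fy=4,interpolation=2))
cv2.imwrite("pics/tc2.png",cv2.resize(a[140:290,110:310],None,fx=4,fy=4,interpolation=2))
E
```

```text
(no output)
```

View pics/sc.png

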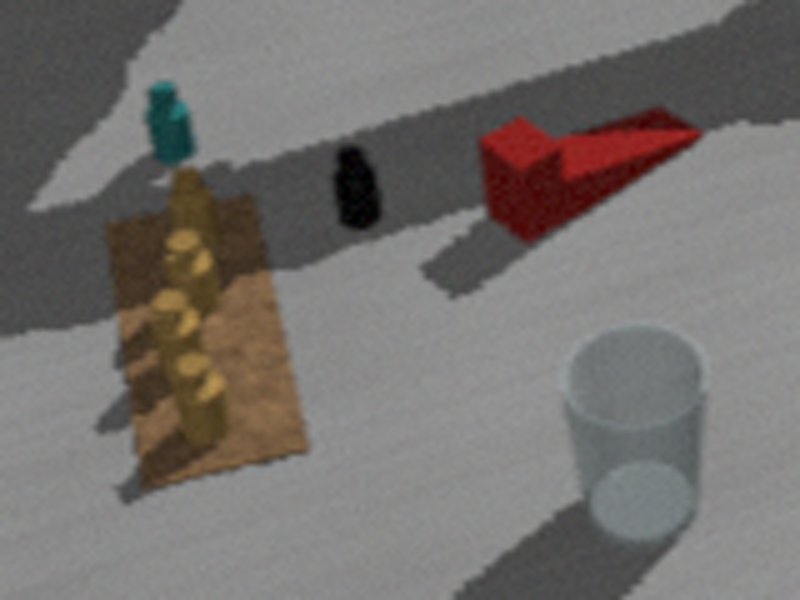

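View pics/tc.png

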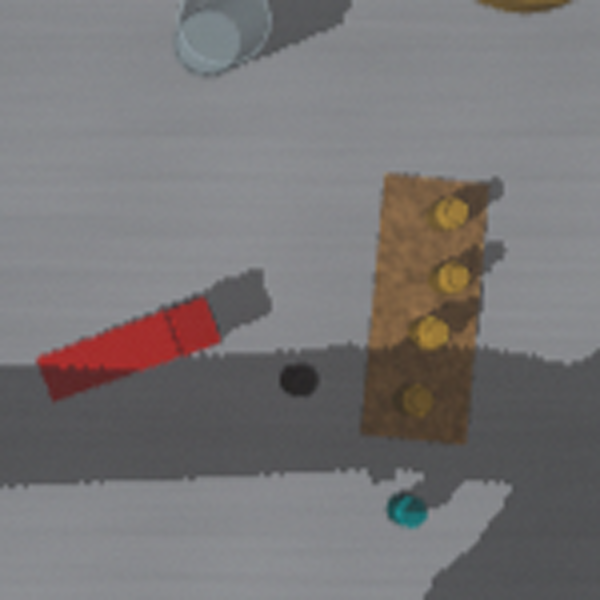

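View pics/tc2.png

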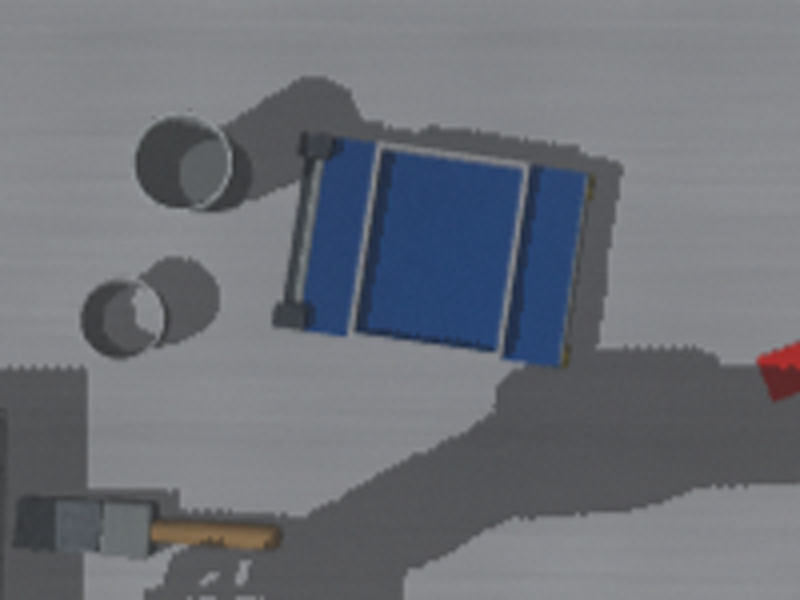

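The candidates for the brass weights in the top picture are the four brass ones on the mat at (403,193), (403,209), (398,222) and (394,240). The look-alikes are black at (365,235) and turquoise at (392,267), both off the mat. I choose the brass ones. The wedge is at (322,227) with its toe to the left, and the plate is at (220,202).

```bash
cat > h.py <<'E'
import numpy as np, cv2
from scipy.spatial.transform import Rotation as Ro
def cam(f,obs=None):
    K=np.array(f["intrinsics"])
    if "R" in f: return K,np.array(f["R"]),np.array(f["t"])
    T=np.eye(4);T[:3,:3]=Ro.from_rotvec(obs["orientation"]).as_matrix();T[:3,3]=obs["tcp_pos"]
    C=np.linalg.inv(T@np.array(f["T_tool_cam"]));return K,C[:3,:3],C[:3,3]
def onz(c,uv,z):
    K,R,t=c;d=R.T@np.linalg.solve(K,[uv[0],uv[1],1]);o=-R.T@t
    return o+d*(z-o[2])/d[2]
def tri(cs,uvs):
    A=[];b=[]
    for (K,R,t),uv in zip(cs,uvs):
        d=R.T@np.linalg.solve(K,[uv[0],uv[1],1]);d/=np.linalg.norm(d);o=-R.T@t;P=np.eye(3)-np.outer(d,d);A.append(P);b.append(P@o)
    A=np.vstack(A);b=np.hstack(b);x=np.linalg.lstsq(A,b,rcond=None)[0];return x,np.linalg.norm(A@x-b)
def proj(c,X):
    K,R,t=c;p=K@(R@np.array(X)+t);return p[:2]/p[2]
E
python3 - <<'E'
from bench import r, eyes, spotter
from h import *
np.set_printoptions(precision=4,suppress=True)
fs=[eyes.grab_frame(n) for n in("top","scene")];cs=[cam(f) for f in fs]
T=[(417,400),(432,330),(453,277),(452,212)];S=[(187,180),(183,240),(170,300),(193,362)]
for a,b in zip(T,S):
    u=(290+a[0]/4,140+a[1]/4);v=(110+b[0]/5,190+b[1]/5)
    print("w",tri(cs,[u,v]),onz(cs[0],u,.045))
img=fs[0]["color"].astype(int)
B,G,Rr=img[...,0],img[...,1],img[...,2]
m=((B-Rr>45)).astype(np.uint8);m[:, :180]=0;m[:,270:]=0;m[:150]=0
m=cv2.morphologyEx(m,cv2.MORPH_CLOSE,np.ones((9,9)))
p=cv2.boxPoints(cv2.minAreaRect(cv2.findNonZero(m)));print("plate",p)
for q in p: print(onz(cs[0],q,.028))
m=((Rr-B>60)&(Rr-G>60)).astype(np.uint8);m[:, :290]=0;m[:,350:]=0;m[:200]=0;m[260:]=0
p=cv2.boxPoints(cv2.minAreaRect(cv2.findNonZero(m)));print("wedge",p)
for q in p: print(onz(cs[0],q,.03))
for n,c,z in [("front R",(588,175),.028),("front L",(563,366),.028),("hinge",(320,160),.028),("hinge2",(305,322),.028),("cup",(185,162),.085),("tin",(123,317),.035)]:
    print(n,onz(cs[0],(110+c[0]/4,140+c[1]/4),z))
for n,c,z in [("toe1",(38,357),.004),("toe2",(53,402),.004),("blk1",(208,298),.055),("blk2",(221,343),.055),("black",(298,378),.045),("turq",(405,508),.045)]:
    print(n,onz(cs[0],(290+c[0]/4,140+c[1]/4),z))
print(r.get_obs()["clock"],cv2.countNonZero(m))
E
```

```text
w (array([ 0.4493, -0.2653,  0.0412]), np.float64(0.00031249881919349177)) [ 0.4493 -0.2645  0.045 ]
w (array([ 0.5005, -0.2769,  0.045 ]), np.float64(0.0011142588331332522)) [ 0.5007 -0.2761  0.045 ]
w (array([ 0.5398, -0.2927,  0.0434]), np.float64(0.000372526806660662)) [ 0.5398 -0.292   0.045 ]
w (array([ 0.5879, -0.2921,  0.0441]), np.float64(1.4756117030237119e-05)) [ 0.5878 -0.2919  0.045 ]
plate [[184.44 221.92]
 [191.34 173.62]
 [256.02 182.86]
 [249.12 231.16]]
[0.5016 0.3582 0.028 ]
[0.6475 0.3392 0.028 ]
[0.6195 0.1435 0.028 ]
[0.4743 0.1635 0.028 ]
wedge [[298.7123 229.2329]
 [340.5754 213.5342]
 [344.8082 224.8219]
 [302.9452 240.5205]]
[0.4804 0.0152 0.03  ]
[ 0.5274 -0.1097  0.03  ]
[ 0.4938 -0.1221  0.03  ]
[0.4468 0.0027 0.03  ]
front R [0.6168 0.1406 0.028 ]
front L [0.4733 0.1587 0.028 ]
hinge [0.6281 0.343  0.028 ]
hinge2 [0.5059 0.3528 0.028 ]
cup [0.6199 0.4279 0.085 ]
tin [0.5092 0.4878 0.035 ]
toe1 [0.4804 0.0119 0.004 ]
toe2 [0.4462 0.0005 0.004 ]
blk1 [ 0.5236 -0.1105  0.055 ]
blk2 [ 0.4908 -0.1198  0.055 ]
black [ 0.4653 -0.1775  0.045 ]
turq [ 0.3705 -0.2548  0.045 ]
1.4 433
```

```bash
cat >> h.py <<'E'
def plan(obs,pos,jaw=None,p0=None,R0=None):
    """tool-axes shift (cm) and yaw to reach pos with tool y along world angle jaw (mod pi)"""
    R=Ro.from_rotvec(obs["orientation"]).as_matrix()
    d=R.T@(np.array(pos)-obs["tcp_pos"])*100
    cur=np.arctan2(R[1,1],R[0,1])
    out=[d.round(2),"rows>=%.1f"%(np.linalg.norm(d)/6.25),"jaw now %.3f"%cur]
    if jaw is not None:
        dy=(jaw-cur+np.pi/2)%np.pi-np.pi/2
        out.append("yaw(tool) %.3f"%(-dy))
    return out
E
python3 - <<'E'
from bench import r, eyes, spotter
from h import *
np.set_printoptions(precision=4,suppress=True)
o=r.get_obs()
print(Ro.from_rotvec(o["orientation"]).as_matrix())
print(plan(o,[.50,.25,.2],np.radians(82)))
f=eyes.grab_frame("wrist");print(f["T_tool_cam"],f["intrinsics"])
E
```

```text
[[-0.9707  0.2404  0.    ]
 [ 0.2404  0.9707  0.    ]
 [-0.      0.     -1.    ]]
[array([-42.53, -31.21,  -0.05]), 'rows>=8.4', 'jaw now 1.328', 'yaw(tool) -0.103']
[[-0.0007 -0.9481 -0.3179  0.0823]
 [ 1.     -0.0007 -0.0003  0.0004]
 [ 0.0001 -0.3179  0.9481 -0.1752]
 [ 0.      0.      0.      1.    ]] [[296.7474   0.     281.0656]
 [  0.     296.7474 212.3274]
 [  0.       0.       1.    ]]
```

{"fn": "carry_out", "kwargs": {
  "series": "-5.3 -3.9 0 0 1;-5.3 -3.9 0 0 0.6;-5.3 -3.9 0 0 0.6;-5.3 -3.9 0 0 0.6;-5.3 -3.9 0 0 0.6;-5.3 -3.9 0 0 0.6;-5.3 -3.9 0 0 0.6;-5.3 -3.9 0 0 0.6",
  "grip_force": 40
}}

```text
clock: 2.45
tcp_pos: [0.4831, 0.2692, 0.1999]
orientation: [0.38, 3.118, 0.001]
contact_force: [1.2, 0.6, 0.3]
grip_width: 0.0509
```

{"fn": "carry_out", "kwargs": {
  "series": "0 0 0 -0.1 0.6;0 0 0 0 0.6;0 0 0 0 0.6"
}}

```text
clock: 2.82
tcp_pos: [0.4813, 0.2717, 0.1995]
orientation: [-0.224, -3.133, -0.001]
contact_force: [0.7, 0.7, 0.8]
grip_width: 0.0514
```

```bash
python3 - <<'E'
from bench import r, eyes, spotter
from h import *
np.set_printoptions(precision=4,suppress=True)
o=r.get_obs();f=eyes.grab_frame("wrist");print(o["tcp_pos"],o["orientation"],o["qvel"],o["grip_width"],o["clock"])
np.save("w1.npy",np.array([o["tcp_pos"],o["orientation"]]))
cv2.imwrite("pics/w1.png",f["color"])
c=cam(f,o)
for q in ["edge","tray","plate","rig"]:
    d=spotter.mark_of(f,q)
    for e in d[:2]: print(q,e["confidence"],e["uv"],onz(c,e["uv"],{"edge":.02,"tray":.028,"plate":.024,"rig":0}[q]))
print(plan(o,[.565,-.29,.2],np.radians(86)),o["contact_force"])
E
```

```text
[0.4813 0.2717 0.1995] [-0.2241 -3.1333 -0.0006] [-0.0082  0.0005  0.0018  0.0025  0.0024 -0.0003  0.006 ] 0.05141644918829049 2.825
edge 0.91 [201.9, 244.7] [0.5469 0.158  0.02  ]
edge 0.19 [274.4, 244.8] [0.5607 0.2519 0.02  ]
tray 0.94 [274.1, 247.8] [0.5612 0.2516 0.028 ]
rig 0.65 [277.3, 240.6] [ 0.564  0.255 -0.   ]
[array([-16.28, -54.41,  -0.07]), 'rows>=9.1', 'jaw now 1.428', 'yaw(tool) -0.073'] [0.7127 0.6523 0.8377]
```

View pics/w1.png

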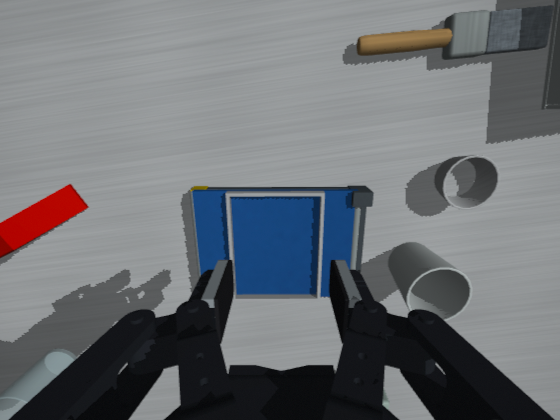

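The near side of the plate is at (192–372,190) and the tray rim spans columns 228–323. The plate is square to the tool, so the rig axis is at about 82°. Next I move to the weights.

{"fn": "carry_out", "kwargs": {
  "series": "-1.8 -6 0 0 0.6;-1.8 -6 0 0 0.6;-1.8 -6 0 0 0.6;-1.8 -6 0 0 0.6;-1.8 -6 0 0 0.6;-1.8 -6 0 0 0.6;-1.8 -6 0 0 0.6;-1.8 -6 0 0 0.6"
}}

```text
clock: 4.08
tcp_pos: [0.5564, -0.2252, 0.1997]
orientation: [0.223, 3.133, 0.0]
contact_force: [1.7, -0.6, -0.3]
grip_width: 0.051
```

{"fn": "carry_out", "kwargs": {
  "series": "-1.8 -5 0 -0.07 0.6;0 0 0 0 0.6;0 0 0 0 0.6"
}}

```text
clock: 4.45
tcp_pos: [0.5667, -0.2748, 0.1991]
orientation: [-0.114, -3.139, -0.001]
contact_force: [0.3, 0.9, -1.9]
grip_width: 0.0507
```

```bash
cat > look.py <<'E'
from bench import r, eyes, spotter
from h import *
import sys
np.set_printoptions(precision=4,suppress=True)
def look(tag):
    o=r.get_obs();f=eyes.grab_frame("wrist");c=cam(f,o)
    cv2.imwrite(f"pics/{tag}.png",f["color"])
    print(o["clock"],o["tcp_pos"],o["orientation"],o["contact_force"].round(1),o["grip_width"])
    return o,f,c
E
python3 - <<'E'
from look import *
o,f,c=look("w2")
for e in spotter.mark_of(f,"weight1"): print(e["confidence"],e["uv"],onz(c,e["uv"],.003))
print(o["qvel"])
E
```

```text
4.45 [ 0.5667 -0.2748  0.1991] [-0.1143 -3.1389 -0.0015] [ 0.3  0.9 -1.9] 0.05070919160013661
0.9 [266.6, 197.9] [ 0.5877 -0.2945  0.003 ]
0.68 [283.2, 81.0] [ 0.4502 -0.2631  0.003 ]
0.67 [264.8, 159.4] [ 0.5379 -0.2924  0.003 ]
0.58 [273.6, 124.2] [ 0.4968 -0.278   0.003 ]
[-0.0244 -0.0115 -0.0175  0.0114  0.0004  0.0001  0.0024]
```

View pics/w2.png

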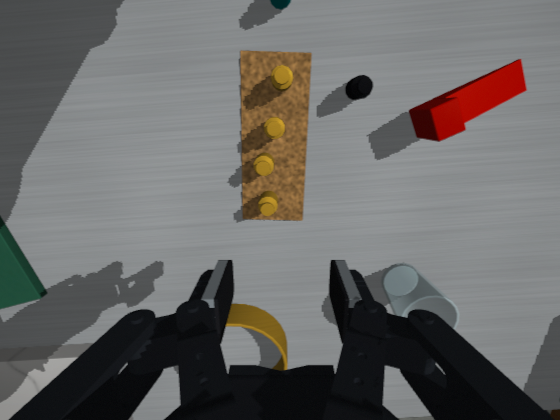

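The four brass weights stand at (267,198), (265,160), (274,125) and (283,78). Black is at (360,87) and turquoise at (281,2), neither of them on the mat. The fits agree with the top view. I take the one at (267,198) first.

```bash
python3 - <<'E'
from look import *
f=cv2.imread("pics/w2.png");cv2.imwrite("pics/w2c.png",cv2.resize(f[40:230,220:320],None,fx=3,fy=3))
o=r.get_obs();print(plan(o,[.588,-.293,.018],o and np.radians(85)))
E
```

```text
[array([-2.23, -1.81, 18.13]), 'rows>=2.9', 'jaw now 1.500', 'yaw(tool) 0.017']
```

View pics/w2c.png

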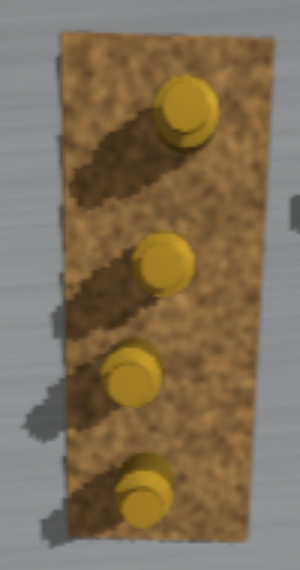

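The crop shows four brass weights upright on the mat. I go down on the outermost one.

{"fn": "carry_out", "kwargs": {
  "series": "-2.2 -1.8 3 0 0.6;0 0 5 0 0.6;0 0 4 0 0.6;0 0 0 0 0.6"
}}

```text
clock: 5.05
tcp_pos: [0.5854, -0.2921, 0.0765]
orientation: [-0.11, -3.133, -0.005]
contact_force: [0.7, 0.6, 1.8]
grip_width: 0.0513
```

```bash
python3 - <<'E'
from look import *
o,f,c=look("w3")
for e in spotter.mark_of(f,"weight1"): print(e["confidence"],e["uv"],onz(c,e["uv"],.003))
print(plan(o,[.588,-.293,.018]))
E
```

```text
5.05 [ 0.5854 -0.2921  0.0765] [-0.1105 -3.1335 -0.0047] [0.7 0.6 1.8] 0.051328260688121935
0.94 [304.6, 32.9] [ 0.4484 -0.2643  0.003 ]
0.83 [281.8, 211.8] [ 0.5857 -0.2909  0.003 ]
0.78 [273.9, 160.3] [ 0.54   -0.2943  0.003 ]
0.77 [417.1, 49.5] [ 0.4653 -0.1807  0.003 ]
0.59 [290.6, 105.4] [ 0.4979 -0.2777  0.003 ]
[array([-0.3 , -0.09,  5.85]), 'rows>=0.9', 'jaw now 1.500']
```

View pics/w3.png

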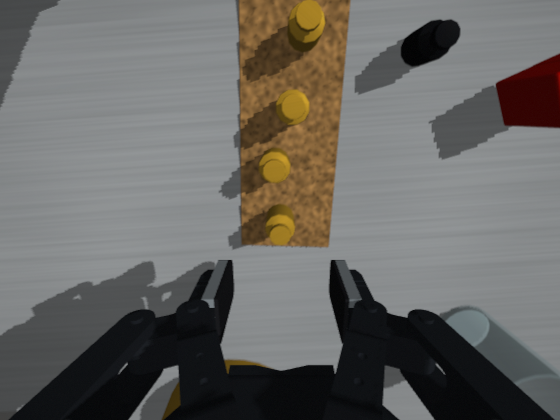

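{"fn": "carry_out", "kwargs": {
  "series": "0 0 3 0 0.6;0 0 2.8 0 0.6;0 0 0 0 0.6;0 0 0 0 0.1;0 0 0 0 0.1;0 0 0 0 0.1;0 0 0 0 0.1;0 0 0 0 0.1"
}}

```text
clock: 6.15
tcp_pos: [0.5873, -0.2954, 0.0216]
orientation: [0.114, 3.139, -0.0]
contact_force: [-0.7, 0.4, -0.3]
grip_width: 0.0088
```

```bash
python3 - <<'E'
from look import *
o,f,c=look("w4")
f=eyes.grab_frame("scene");cv2.imwrite("pics/s4.png",cv2.resize(f["color"][150:300,80:260],None,fx=4,fy=4))
E
```

```text
6.15 [ 0.5873 -0.2954  0.0216] [ 0.1143  3.1395 -0.    ] [-0.7  0.4 -0.3] 0.008795876921620139
```

View pics/w4.png

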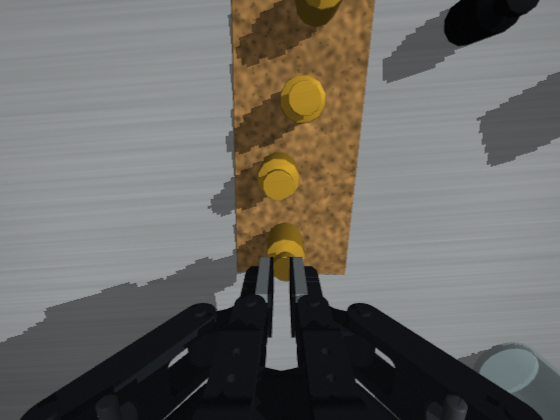

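View pics/s4.png

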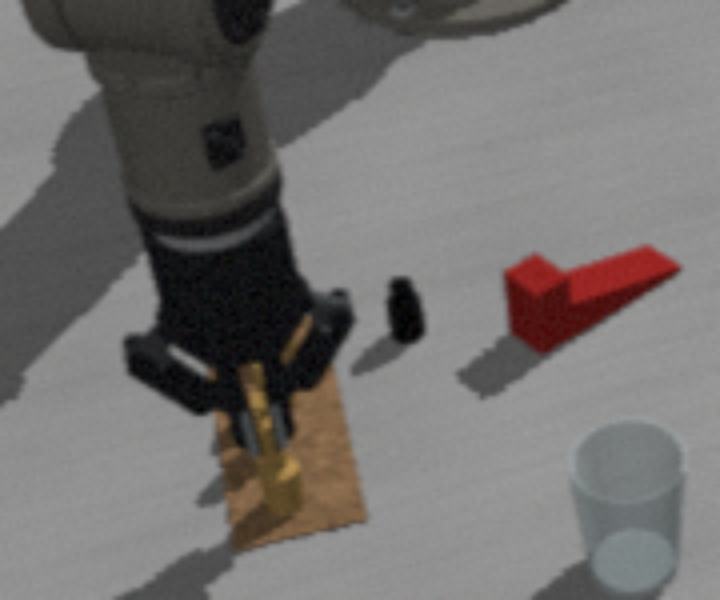

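```bash
python3 - <<'E'
from look import *
f=eyes.grab_frame("scene");c=cam(f)
o=r.get_obs()
for n,z in [("tcp",.0216),("tip",.0136),("grasp",.0326),("knobtop",.048),("base",.003)]:
    p=proj(c,[.5873,-.2954,z]);print(n,p,(p-[80,150])*4)
cv2.imwrite("pics/s5.png",cv2.resize(f["color"][220:300,110:190],None,fx=8,fy=7,interpolation=cv2.INTER_CUBIC))
cw=cam(eyes.grab_frame("wrist"),o)
R=Ro.from_rotvec(o["orientation"]).as_matrix()
for x in(-.011,0,.011):
  for z in(.008,-.011,-.03,-.05): print(x,z,proj(cw,o["tcp_pos"]+R@[x,0.0044,z]))
E
```

```text
tcp [148.7579 269.1382] [275.0316 476.5528]
tip [149.3076 271.4082] [277.2306 485.6326]
grasp [147.9937 265.9826] [271.9747 463.9304]
knobtop [146.9072 261.4964] [267.6289 445.9856]
base [150.0283 274.3839] [280.1133 497.5356]
-0.011 0.008 [286.8845 256.3986]
-0.011 -0.011 [287.4466 270.3544]
-0.011 -0.03 [288.1296 287.316 ]
-0.011 -0.05 [289.0278 309.6213]
0 0.008 [286.9748 241.6814]
0 -0.011 [287.5565 254.4474]
0 -0.03 [288.2662 270.0215]
0 -0.05 [289.2041 290.6009]
0.011 0.008 [287.0682 226.44  ]
0.011 -0.011 [287.6708 237.9165]
0.011 -0.03 [288.4089 251.9725]
0.011 -0.05 [289.389  270.6394]
```

View pics/s5.png

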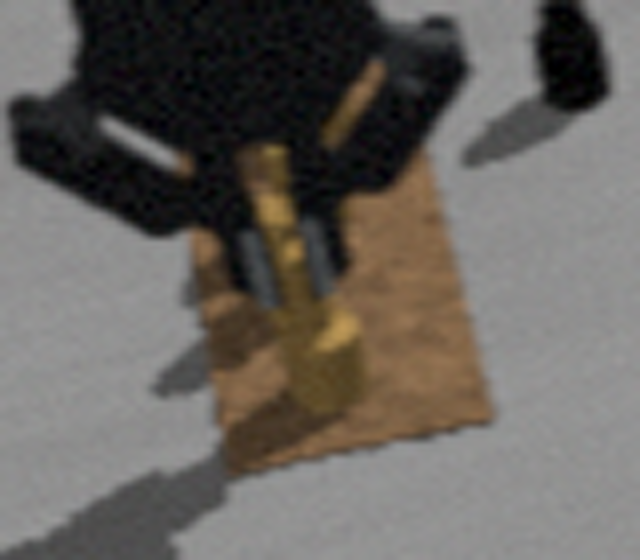

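```bash
python3 - <<'E'
import cv2,numpy as np
a=cv2.imread("pics/w4.png")[190:350,200:370].astype(float)
cv2.imwrite("pics/w4c.png",cv2.resize(np.clip(255*(a/255)**.5,0,255).astype(np.uint8),None,fx=3.7,fy=3.7,interpolation=2))
E
```

```text
(no output)
```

View pics/w4c.png

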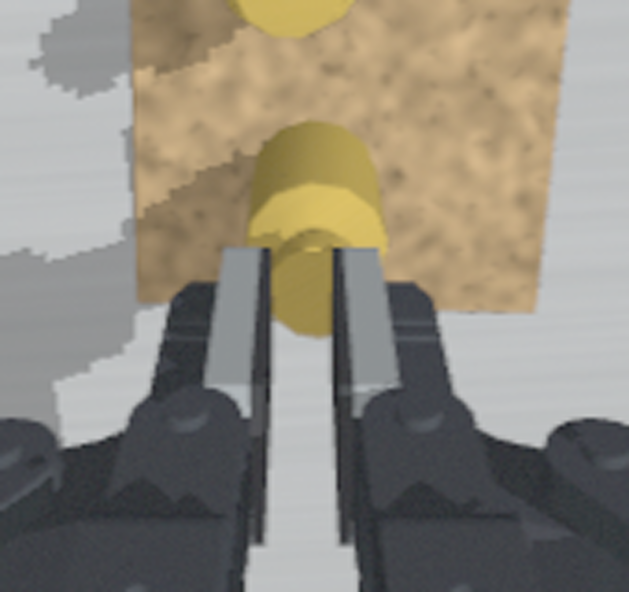

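The pads occlude the knob, so they have closed above it. The tips stand clearly higher than the stated TCP offsets imply. I open, go lower in small steps, and check.

{"fn": "carry_out", "kwargs": {
  "series": "0 0 0 0 0.6;0 0 0 0 0.6;0 0 0 0 0.6;0 0 1 0 0.6;0 0 0 0 0.6"
}}

```text
clock: 6.98
tcp_pos: [0.5865, -0.2948, 0.0102]
orientation: [-0.114, -3.138, -0.001]
contact_force: [0.1, -0.4, -0.2]
grip_width: 0.0512
```

```bash
python3 - <<'E'
from look import *
o,f,c=look("w5")
a=f["color"][150:350,180:390].astype(float)
a=cv2.resize(np.clip(255*(a/255)**.5,0,255).astype(np.uint8),None,fx=3,fy=3,interpolation=2)
f=eyes.grab_frame("scene");cv2.imwrite("pics/s6.png",cv2.resize(f["color"][220:300,110:190],None,fx=8,fy=7,interpolation=cv2.INTER_CUBIC))
cv2.imwrite("pics/w5c.png",a)
print(plan(o,[.587,-.293,.01]))
E
```

```text
6.975 [ 0.5865 -0.2948  0.0102] [-0.1141 -3.1375 -0.0013] [ 0.1 -0.4 -0.2] 0.05120073237902836
[array([-0.04,  0.18,  0.02]), 'rows>=0.0', 'jaw now 1.498']
```

View pics/w5c.png

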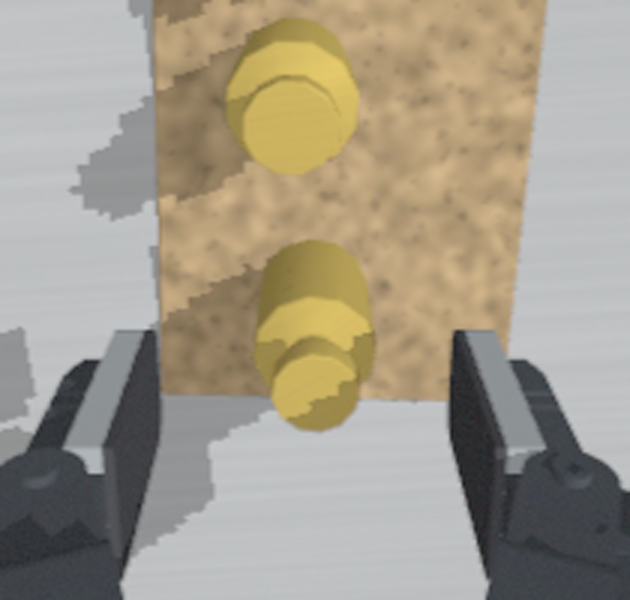

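View pics/s6.png

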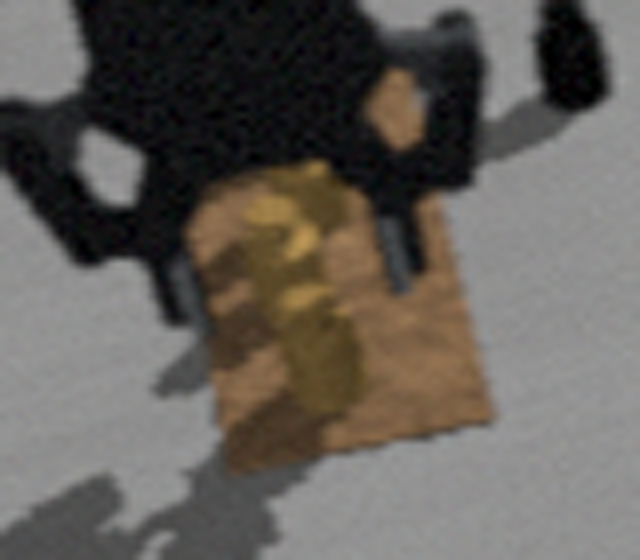

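Near-corner tips appear at (232,260) and (332,260). By the 51 mm gap they stand about 39 mm behind the reported TCP, and the scene view agrees: the tips are at knob height, z≈0.049. I lower by what I see, watching the force.

{"fn": "carry_out", "kwargs": {
  "series": "0 0 1 0 0.6;0 0 1 0 0.6;0 0 0 0 0.6"
}}

```text
clock: 7.45
tcp_pos: [0.5864, -0.2948, -0.0099]
orientation: [-0.114, -3.137, -0.001]
contact_force: [0.4, -0.0, 0.2]
grip_width: 0.0514
```

```bash
python3 - <<'E'
from look import *
o,f,c=look("w6")
a=f["color"][150:350,180:390].astype(float)
a=cv2.resize(np.clip(255*(a/255)**.5,0,255).astype(np.uint8),None,fx=3,fy=3,interpolation=2)
f=eyes.grab_frame("scene");b=cv2.resize(f["color"][220:300,110:190],None,fx=8,fy=7,interpolation=cv2.INTER_CUBIC)
cv2.imwrite("pics/w6c.png",cv2.resize(np.hstack([a[:560],b[:600]]),None,fx=.62,fy=.62))
E
```

```text
7.45 [ 0.5864 -0.2948 -0.0099] [-0.1142 -3.1374 -0.0014] [ 0.4 -0.   0.2] 0.05139169089231559
```

View pics/w6c.png

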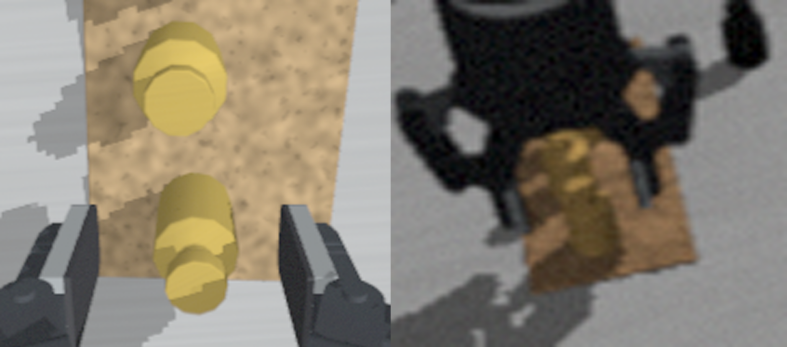

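{"fn": "carry_out", "kwargs": {
  "series": "0 0 1 0 0.6;0 0 0.6 0 0.6;0 0 0 0 0.6;0 0 0 0 0.1;0 0 0 0 0.1;0 0 0 0 0.1;0 0 0 0 0.1"
}}

```text
clock: 8.43
tcp_pos: [0.5876, -0.2954, -0.0241]
orientation: [0.114, 3.139, -0.0]
contact_force: [-0.2, 0.4, 3.3]
grip_width: 0.0222
```

{"fn": "carry_out", "kwargs": {
  "series": "0 0 -1 0 0.1;0 0 -4 0 0.1;0 0 -5 0 0.1;0 0 -5 0 0.1;0 0 0 0 0.1"
}}

```text
clock: 9.05
tcp_pos: [0.5899, -0.2971, 0.1307]
orientation: [0.115, 3.131, -0.005]
contact_force: [0.0, -0.3, -0.8]
grip_width: 0.0227
```

```bash
python3 - <<'E'
from look import *
o,f,c=look("w7")
print(plan(o,[.5595-.0,.25,.15],np.radians(82)))
E
```

```text
9.05 [ 0.5899 -0.2971  0.1307] [ 0.1147  3.1314 -0.0045] [ 0.  -0.3 -0.8] 0.022721543319302893
[array([ 7.02, 54.34, -2.13]), 'rows>=8.8', 'jaw now 1.498', 'yaw(tool) 0.066']
```

View pics/w7.png

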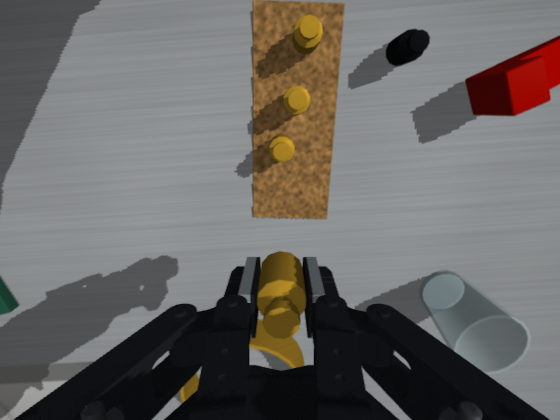

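Weight held upright at (281,290), and the mat is free there. On to the tray.

{"fn": "carry_out", "kwargs": {
  "series": "0.4 6 0 0 0.1;0.4 6 0 0 0.1;0.4 6 0 0 0.1;0.4 6 0 0 0.1;0.4 6 0 0 0.1;0.4 6 0 0 0.1;0.4 6 0 0 0.1;0.4 6 0 0 0.1"
}}

```text
clock: 10.1
tcp_pos: [0.5889, 0.1873, 0.124]
orientation: [-0.114, -3.137, 0.002]
contact_force: [0.8, -0.6, 0.1]
grip_width: 0.0229
```

{"fn": "carry_out", "kwargs": {
  "series": "0.4 6 0 0 0.1;0 0 0 0.07 0.1;0 0 0 0 0.1;0 0 0 0 0.1"
}}

```text
clock: 10.6
tcp_pos: [0.5904, 0.2441, 0.1247]
orientation: [-0.225, -3.132, 0.002]
contact_force: [0.4, -0.3, -0.8]
grip_width: 0.0229
```

```bash
python3 - <<'E'
from look import *
o,f,c=look("w8")
for q,z in (("tray",.028),("edge",.02)):
  for e in spotter.mark_of(f,q): print(q,e["confidence"],e["uv"],onz(c,e["uv"],z))
print(plan(o,[.594,.247,.002],np.radians(82)))
E
```

```text
10.6 [0.5904 0.2441 0.1247] [-0.2252 -3.1324  0.0023] [ 0.4 -0.3 -0.8] 0.02292179755086857
tray 0.71 [287.5, 167.7] [0.5571 0.2551 0.028 ]
tray 0.44 [397.4, 169.5] [0.5733 0.3551 0.028 ]
edge 0.69 [182.8, 169.6] [0.546  0.1565 0.02  ]
[array([-0.33,  0.36, 12.27]), 'rows>=2.0', 'jaw now 1.427', 'yaw(tool) -0.004']
```

View pics/w8.png

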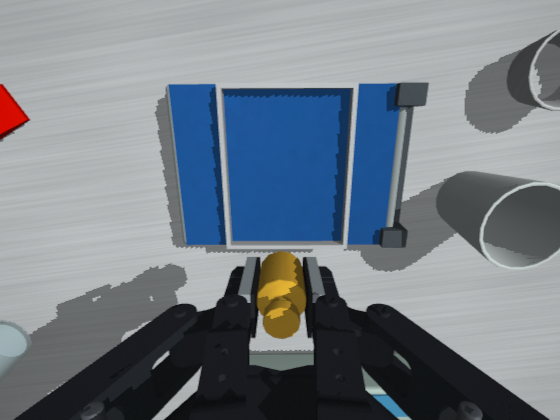

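```bash
python3 - <<'E'
from look import *
o=r.get_obs();f=eyes.grab_frame("wrist");c=cam(f,o)
P={k:onz(c,uv,z)for k,uv,z in [("n1",(222,88),.038),("n2",(353,88),.038),("f1",(229,243),.038),("f2",(346,243),.038),("pe1",(168,84),.028),("pe2",(184,246),.028)]}
for k in P: print(k,P[k])
print("centre",(P["n1"]+P["n2"]+P["f1"]+P["f2"])/4)
print("yaxis deg",[np.degrees(np.arctan2(*(P[b]-P[a])[1::-1])) for a,b in(("n1","n2"),("f1","f2"),("pe1","pe2"),("n1","f1"),("n2","f2"))])
E
```

```text
n1 [0.4833 0.2117 0.038 ]
n2 [0.4988 0.3178 0.038 ]
f1 [0.6202 0.1898 0.038 ]
f2 [0.6365 0.3017 0.038 ]
pe1 [0.4727 0.1654 0.028 ]
pe2 [0.6211 0.1417 0.028 ]
centre [0.5597 0.2552 0.038 ]
yaxis deg [np.float64(81.70573345652726), np.float64(81.72143906872087), np.float64(-9.083055215995413), np.float64(-9.116514130005926), np.float64(-6.67906634554041)]
```

{"fn": "carry_out", "kwargs": {
  "series": "-0.1 0.5 4 0 0.1;0 0 4 0 0.1;0 0 3.2 0 0.1;0 0 0.5 0 0.1;0 0 0 0 0.1;0 0 0 0 0.1"
}}

```text
clock: 11.55
tcp_pos: [0.5937, 0.251, 0.0102]
orientation: [0.224, 3.131, 0.002]
contact_force: [0.4, 0.2, -0.6]
grip_width: 0.0228
```

```bash
python3 - <<'E'
from look import *
o,f,c=look("w9")
print(plan(o,[.5925,.2487,.001],np.radians(82)))
E
```

```text
11.55 [0.5937 0.251  0.0102] [0.2244 3.1311 0.0024] [ 0.4  0.2 -0.6] 0.02283647790494514
[array([ 0.09, -0.25,  0.92]), 'rows>=0.2', 'jaw now 1.428', 'yaw(tool) -0.003']
```

View pics/w9.png

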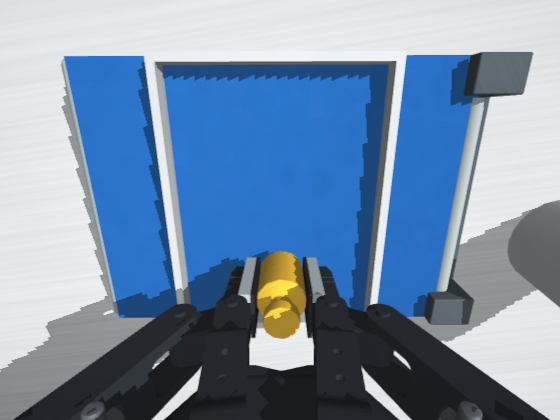

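{"fn": "carry_out", "kwargs": {
  "series": "0 0 0.4 0 0.1;0 0 0.3 0 0.1;0 0 0 0 0.1"
}}

```text
clock: 11.98
tcp_pos: [0.5921, 0.2506, 0.0012]
orientation: [-0.224, -3.133, 0.0]
contact_force: [-0.2, -0.0, -1.0]
grip_width: 0.0224
```

{"fn": "carry_out", "kwargs": {
  "series": "0 0 0.1 0 0.1;0 0 0 0 0.35;0 0 0 0 0.6;0 0 0 0 0.6;0 0 -1 0 0.6;0 0 -4 0 0.6;0 0 -5 0 0.6;0 0 0 0 0.6"
}}

```text
clock: 12.98
tcp_pos: [0.5957, 0.2518, 0.1057]
orientation: [0.224, 3.126, 0.007]
contact_force: [-0.2, 0.7, -1.0]
grip_width: 0.0514
```

```bash
python3 - <<'E'
from look import *
o,f,c=look("w10")
for e in spotter.mark_of(f,"weight1"): print(e["confidence"],e["uv"],onz(c,e["uv"],.028))
print(plan(o,[.5395,-.2925,.10],np.radians(86)))
E
```

```text
12.975 [0.5957 0.2518 0.1057] [0.2243 3.1261 0.0075] [-0.2  0.7 -1. ] 0.05140777797161438
0.68 [279.2, 205.9] [0.5926 0.2513 0.028 ]
0.25 [163.4, 169.7] [0.5461 0.1581 0.028 ]
[array([ -2.2 , -54.67,   0.29]), 'rows>=8.8', 'jaw now 1.428', 'yaw(tool) -0.073']
```

View pics/w10.png

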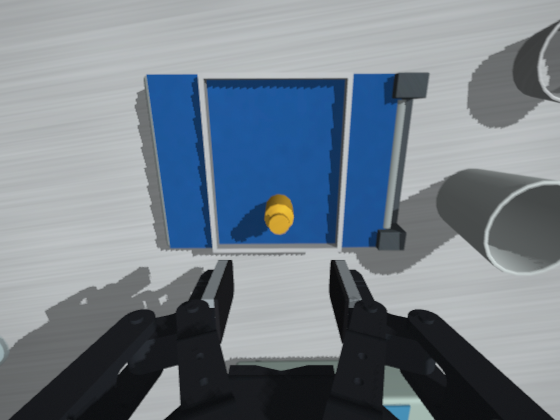

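The first weight stands upright in the tray at (279,215). I go back for the second.

{"fn": "carry_out", "kwargs": {
  "series": "-0.25 -6 0 0 0.6;-0.25 -6 0 0 0.6;-0.25 -6 0 0 0.6;-0.25 -6 0 0 0.6;-0.25 -6 0 0 0.6;-0.25 -6 0 0 0.6;-0.25 -6 0 0 0.6;-0.25 -6 0 0 0.6"
}}

```text
clock: 14.08
tcp_pos: [0.5425, -0.2286, 0.0992]
orientation: [-0.223, -3.131, -0.001]
contact_force: [1.1, 0.2, 0.3]
grip_width: 0.0512
```

{"fn": "carry_out", "kwargs": {
  "series": "-0.2 -6 0 0 0.6;0 -0.6 2 -0.07 0.6;0 0 0 0 0.6;0 0 0 0 0.6"
}}

```text
clock: 14.58
tcp_pos: [0.5365, -0.2914, 0.08]
orientation: [-0.114, -3.138, -0.002]
contact_force: [-0.2, -0.2, 0.6]
grip_width: 0.0515
```

```bash
python3 - <<'E'
from look import *
o,f,c=look("w11")
for e in spotter.mark_of(f,"weight1"): print(e["confidence"],e["uv"],onz(c,e["uv"],.003))
print(plan(o,[.539,-.2935,-.024],np.radians(86)))
E
```

```text
14.575 [ 0.5365 -0.2914  0.08  ] [-0.1137 -3.1383 -0.0018] [-0.2 -0.2  0.6] 0.05146577359306032
0.75 [309.9, 103.2] [ 0.4488 -0.2614  0.003 ]
0.69 [294.5, 168.3] [ 0.5    -0.2768  0.003 ]
0.68 [408.9, 113.6] [ 0.4625 -0.1821  0.003 ]
0.67 [280.1, 215.1] [ 0.5413 -0.2922  0.003 ]
[array([-0.28, -0.2 , 10.4 ]), 'rows>=1.7', 'jaw now 1.498', 'yaw(tool) -0.003']
```

View pics/w11.png

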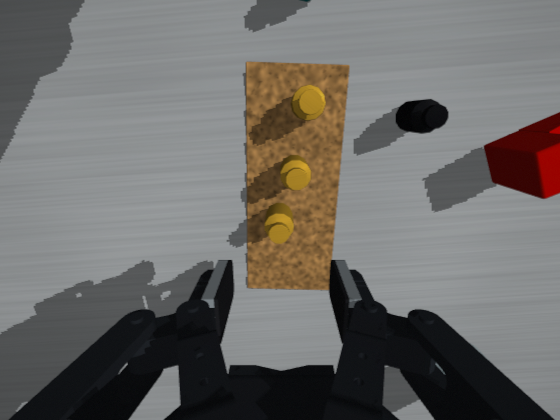

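{"fn": "carry_out", "kwargs": {
  "series": "-0.3 -0.1 3 0 0.6;0 0 4 0 0.6;0 0 3.1 0 0.6;0 0 0 0 0.6;0 0 0 0 0.1;0 0 0 0 0.1;0 0 0 0 0.1;0 0 0 0 0.1"
}}

```text
clock: 15.68
tcp_pos: [0.5408, -0.2945, -0.0185]
orientation: [0.114, 3.136, -0.001]
contact_force: [-1.0, 2.0, 7.0]
grip_width: 0.0225
```

{"fn": "carry_out", "kwargs": {
  "series": "0 0 -1 0 0.1;0 0 -4 0 0.1;0 0 -5 0 0.1;0 0 -5 0 0.1;0 0 0 0 0.1"
}}

```text
clock: 16.3
tcp_pos: [0.542, -0.296, 0.1346]
orientation: [0.115, 3.131, -0.005]
contact_force: [0.3, -0.6, -1.0]
grip_width: 0.0226
```

```bash
python3 - <<'E'
from look import *
o,f,c=look("w12")
B=np.array([.560,.2535])-.033*np.array([.989,-.146]);print(B)
print(plan(o,[*B,.1],np.radians(82)))
E
```

```text
16.3 [ 0.542  -0.296   0.1346] [ 0.115   3.131  -0.0046] [ 0.3 -0.6 -1. ] 0.022617215220122278
[0.5274 0.2583]
[array([ 5.56, 55.18,  3.27]), 'rows>=8.9', 'jaw now 1.497', 'yaw(tool) 0.066']
```

View pics/w12.png

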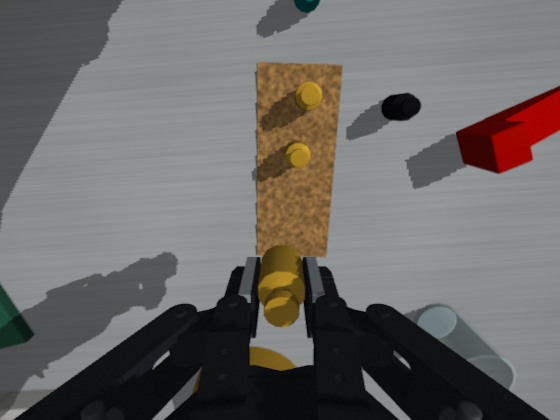

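Held upright at (282,290), and two remain upright on the mat. On to the tray's near half.

{"fn": "carry_out", "kwargs": {
  "series": "0.6 6 0 0 0.1;0.6 6 0 0 0.1;0.6 6 0 0 0.1;0.6 6 0 0 0.1;0.6 6 0 0 0.1;0.6 6 0 0 0.1;0.6 6 0 0 0.1;0.6 6 0 0 0.1"
}}

```text
clock: 17.35
tcp_pos: [0.525, 0.1895, 0.1282]
orientation: [-0.114, -3.137, 0.002]
contact_force: [1.2, 0.2, -0.6]
grip_width: 0.0224
```

{"fn": "carry_out", "kwargs": {
  "series": "0.6 6 0 0 0.1;0 0.9 3 0.07 0.1;0 0 0 0 0.1;0 0 0 0 0.1"
}}

```text
clock: 17.85
tcp_pos: [0.5254, 0.2555, 0.0994]
orientation: [-0.225, -3.133, 0.002]
contact_force: [-0.2, -0.0, -0.8]
grip_width: 0.0225
```

```bash
python3 - <<'E'
from look import *
o,f,c=look("w13")
print(plan(o,[.5274,.2583,.0065],np.radians(81.6)))
E
```

```text
17.85 [0.5254 0.2555 0.0994] [-0.2253 -3.1327  0.0024] [-0.2 -0.  -0.8] 0.022541070536385318
[array([-0.16,  0.32,  9.29]), 'rows>=1.5', 'jaw now 1.427', 'yaw(tool) 0.003']
```

View pics/w13.png

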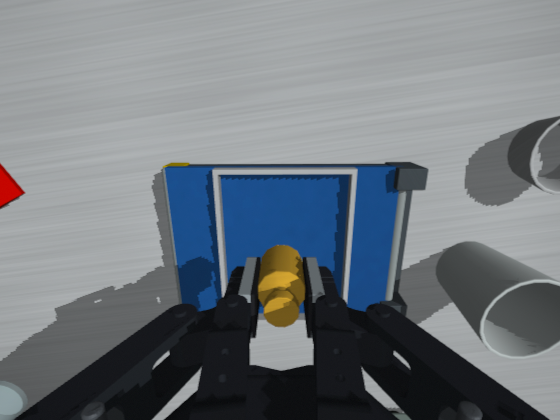

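{"fn": "carry_out", "kwargs": {
  "series": "-0.2 0.2 3 0 0.1;0 0 3 0 0.1;0 0 2.4 0 0.1;0 0 0.4 0 0.1;0 0 0 0 0.1;0 0 0 0 0.1"
}}

```text
clock: 18.65
tcp_pos: [0.5288, 0.2593, 0.0129]
orientation: [0.225, 3.132, 0.002]
contact_force: [-0.0, 0.1, -2.4]
grip_width: 0.0224
```

{"fn": "carry_out", "kwargs": {
  "series": "0 0 0.3 0 0.1;0 0 0 0 0.1;0 0 0 0 0.1"
}}

```text
clock: 19.02
tcp_pos: [0.5278, 0.2591, 0.0086]
orientation: [0.224, 3.133, 0.0]
contact_force: [0.3, 0.2, -1.9]
grip_width: 0.0225
```

```bash
python3 - <<'E'
from look import *
o,f,c=look("w14")
f=eyes.grab_frame("scene");cv2.imwrite("pics/s14.png",cv2.resize(f["color"][130:250,270:430],None,fx=4.5,fy=4.5,interpolation=cv2.INTER_CUBIC))
E
```

```text
19.025 [0.5278 0.2591 0.0086] [0.224  3.1335 0.0002] [ 0.3  0.2 -1.9] 0.022539218516331005
```

View pics/s14.png

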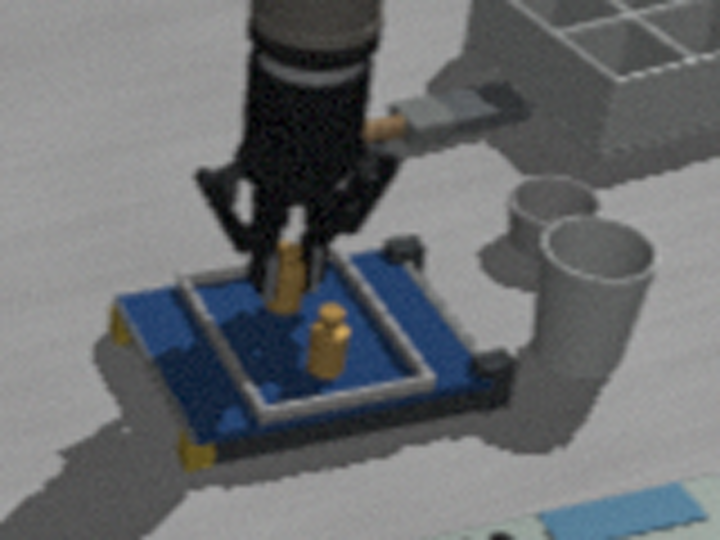

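{"fn": "carry_out", "kwargs": {
  "series": "0 0 0.15 0 0.1;0 0 0.1 0 0.1;0 0 0 0 0.1"
}}

```text
clock: 19.5
tcp_pos: [0.5278, 0.2591, 0.0064]
orientation: [-0.224, -3.133, -0.0]
contact_force: [-1.0, -1.3, 4.5]
grip_width: 0.0225
```

Contact is felt (4.5 N up), so I release.

{"fn": "carry_out", "kwargs": {
  "series": "0 0 0 0 0.35;0 0 0 0 0.6;0 0 0 0 0.6;0 0 -1 0 0.6;0 0 -4 0 0.6;0 0 -5 0 0.6;0 0 0 0 0.6;0 0 0 0 0.6"
}}

```text
clock: 20.5
tcp_pos: [0.5275, 0.2591, 0.1063]
orientation: [0.224, 3.133, 0.001]
contact_force: [0.4, 0.3, 0.9]
grip_width: 0.051
```

```bash
python3 - <<'E'
from look import *
o,f,c=look("w15")
P={k:onz(c,e["uv"],z) for k,z in (("tray",.028),("edge",.02)) for e in spotter.mark_of(f,k)[:1]};print(P)
f=eyes.grab_frame("top");cv2.imwrite("pics/t15.png",f["color"]);c=cam(f)
cv2.imwrite("pics/t15c.png",cv2.resize(f["color"][160:280,220:370],None,fx=5,fy=5,interpolation=2))
E
```

```text
20.5 [0.5275 0.2591 0.1063] [0.224  3.1334 0.0008] [0.4 0.3 0.9] 0.050991075861775294
{'tray': array([0.5577, 0.2526, 0.028 ]), 'edge': array([0.546 , 0.1576, 0.02  ])}
```

View pics/w15.png

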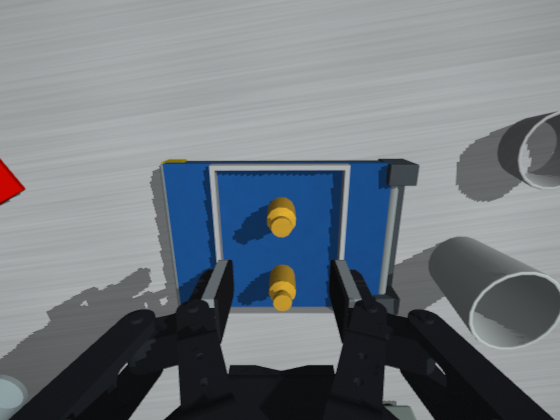

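View pics/t15c.png

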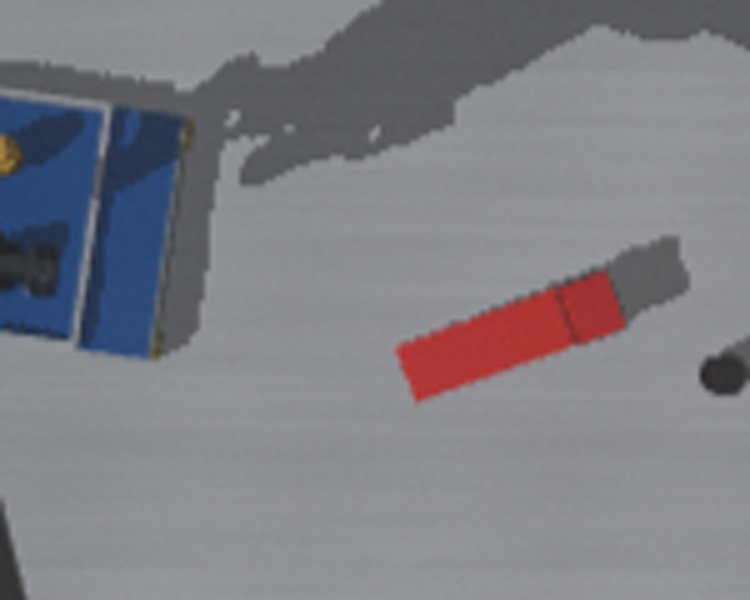

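```bash
python3 - <<'E'
from look import *
o=r.get_obs()
f=eyes.grab_frame("top");c=cam(f)
g=lambda x,y,z:onz(c,(220+x/5,160+y/5),z)
bl=[g(*p,.055) for p in((558,290),(607,270),(627,327),(577,345))];blk=np.mean(bl,0)
toe=(g(397,348,.004)+g(416,402,.004))/2
print("block",blk,"toe",toe,"len",np.linalg.norm((toe-blk)[:2]))
h=(toe-blk)[1::-1];print("heading",np.degrees(np.arctan2(*h)))
e=[g(187,118,.024),g(153,358,.024)];print(e,(e[0]+e[1])/2)
f2=eyes.grab_frame("scene")
for ff in(f,f2):
  for q in("wedge","wedge_grip"):
    for d in spotter.mark_of(ff,q)[:2]: print(q,d["confidence"],d["uv"],onz(cam(ff),d["uv"],0 if q=="wedge" else .035))
j=np.arctan2(*h)-np.pi/2
print(plan(o,[blk[0],blk[1],.1],j))
E
```

```text
block [ 0.5029 -0.1     0.055 ] toe [0.4629 0.0064 0.004 ] len 0.11368308303320948
heading 110.58260755251361
[array([0.6177, 0.1396, 0.024 ]), array([0.473 , 0.1594, 0.024 ])] [0.5454 0.1495 0.024 ]
wedge 0.62 [323.4, 227.1] [ 0.4871 -0.0612  0.    ]
wedge_grip 0.77 [339.0, 221.1] [ 0.5047 -0.1042  0.035 ]
wedge_grip 0.47 [223.7, 202.3] [0.5603 0.2395 0.035 ]
wedge 0.62 [226.5, 223.9] [ 0.4814 -0.0571  0.    ]
wedge_grip 0.69 [212.9, 223.5] [ 0.504  -0.1021  0.035 ]
[array([ -2.72, -35.83,   0.53]), 'rows>=5.8', 'jaw now 1.428', 'yaw(tool) 1.069']
```

Both weights stand upright in the tray, at (281,218) and (283,288). The wedge block is at about (0.503,-0.101) with heading 110.6°. I move over it and turn.

{"fn": "carry_out", "kwargs": {
  "series": "-0.4 -6 0 0 0.75;-0.5 -6 0 0 0.75;-0.4 -6 0 0 0.75;-0.5 -6 0 0 0.75;-0.4 -6 0 0 0.75;-0.5 -5.8 0 0 0.75;0 0 0 0.18 0.75;0 0 0 0.18 0.75"
}}

```text
clock: 22.0
tcp_pos: [0.5034, -0.1006, 0.1061]
orientation: [0.795, 3.039, 0.0]
contact_force: [-0.4, -0.1, 0.5]
grip_width: 0.064
```

{"fn": "carry_out", "kwargs": {
  "series": "0 0 0 0.18 0.75;0 0 0 0.18 0.75;0 0 0 0.18 0.75;0 0 0 0.17 0.75;0 0 0 0 0.75;0 0 0 0 0.75"
}}

```text
clock: 22.75
tcp_pos: [0.5035, -0.0991, 0.106]
orientation: [1.786, 2.584, 0.0]
contact_force: [-0.6, 0.1, 0.1]
grip_width: 0.064
```

```bash
python3 - <<'E'
from look import *
o,f,c=look("w16");print(o["joints"])
for e in spotter.mark_of(f,"wedge_grip"): print(e["confidence"],e["uv"],onz(c,e["uv"],.035))
print(plan(o,[.503,-.101,.0],.359))
E
```

```text
22.75 [ 0.5035 -0.0991  0.106 ] [1.786  2.5845 0.0001] [-0.6  0.1  0.1] 0.06398308299890819
[-0.449   0.3872  0.6489  2.06   -0.3257  0.7944  0.7571]
0.74 [281.2, 210.6] [ 0.5028 -0.0978  0.035 ]
[array([-0.16, -0.12, 10.6 ]), 'rows>=1.7', 'jaw now 0.361', 'yaw(tool) 0.002']
```

View pics/w16.png

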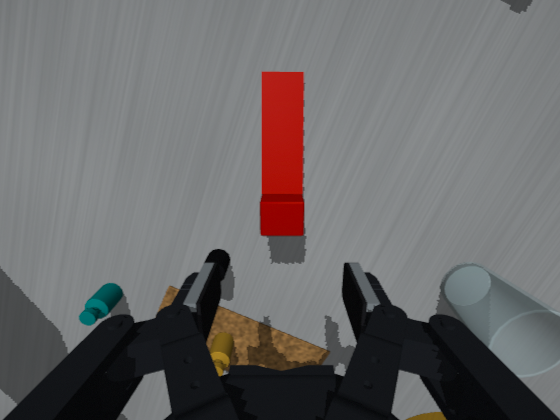

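{"fn": "carry_out", "kwargs": {
  "series": "-0.1 0 4 0 0.75;0 0 4 0 0.75;0 0 3 0 0.75;0 0 1.4 0 0.75;0 0 0 0 0.75;0 0 0 0 0.75",
  "grip_force": 80
}}

```text
clock: 23.6
tcp_pos: [0.5048, -0.1004, -0.017]
orientation: [1.79, 2.58, 0.002]
contact_force: [-0.1, -0.6, 0.1]
grip_width: 0.064
```

```bash
python3 - <<'E'
from look import *
o,f,c=look("w17")
E
```

```text
23.6 [ 0.5048 -0.1004 -0.017 ] [1.7896 2.5803 0.0015] [-0.1 -0.6  0.1] 0.06396898652485426
```

View pics/w17.png

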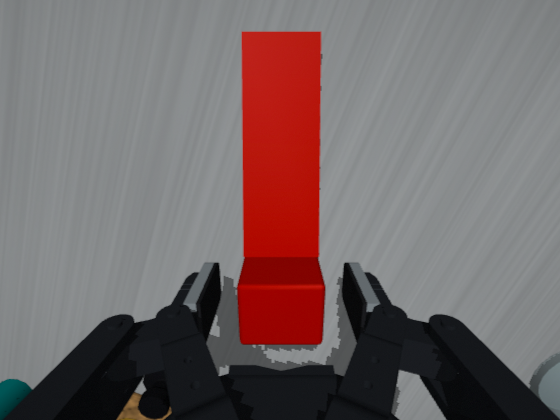

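{"fn": "carry_out", "kwargs": {
  "series": "0 0 0 0 0.2;0 0 0 0 0.2;0 0 0 0 0.2;0 0 0 0 0.2",
  "grip_force": 80
}}

```text
clock: 24.15
tcp_pos: [0.5046, -0.1001, -0.0171]
orientation: [1.79, 2.581, 0.002]
contact_force: [-0.7, 0.4, 5.7]
grip_width: 0.0357
```

```bash
python3 - <<'E'
from look import *
o,f,c=look("w18")
g=eyes.grab_frame("scene");cv2.imwrite("pics/s18.png",cv2.resize(g["color"][160:280,120:280],None,fx=4.5,fy=4.5,interpolation=2))
a=np.radians(81.5);e=np.array([np.cos(a),np.sin(a)])
print("e",e); edge=np.array([.546,.1525])
for d in (.13,.1): print("grip pt at toe->",d, edge-e*(.115+d-.1))
print(plan(o,[*(edge-e*.135),-.015],a-np.pi/2))
E
```

```text
24.15 [ 0.5046 -0.1001 -0.0171] [1.7897 2.5807 0.0017] [-0.7  0.4  5.7] 0.0357189576176217
e [0.1478 0.989 ]
grip pt at toe-> 0.13 [0.5246 0.0091]
grip pt at toe-> 0.1 [0.529  0.0388]
[array([10.4 ,  6.18, -0.21]), 'rows>=1.9', 'jaw now 0.358', 'yaw(tool) 0.506']
```

View pics/s18.png

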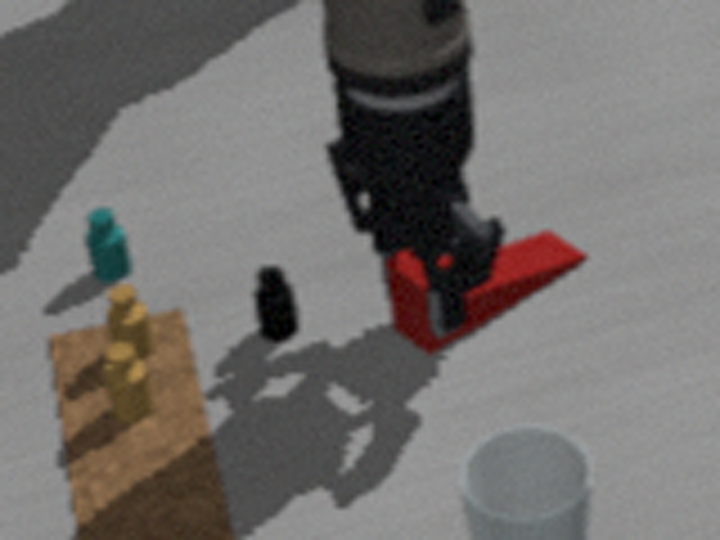

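View pics/w18.png

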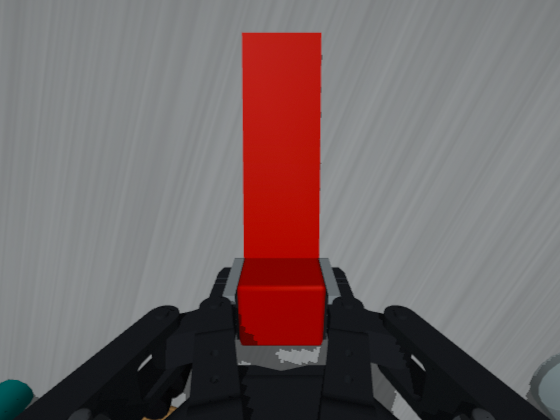

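{"fn": "carry_out", "kwargs": {
  "series": "0 0 0 0.17 0.2;0 0 0 0.17 0.2;0 0 0 0.165 0.2;0 0 0 0 0.2;2 0 0 0 0.2;3 0.2 0 0 0.2;3 0.1 0 0 0.2;0 0 0 0 0.2"
}}

```text
clock: 25.25
tcp_pos: [0.5203, -0.0187, -0.0171]
orientation: [2.375, 2.056, 0.005]
contact_force: [0.3, 5.0, 5.5]
grip_width: 0.035
```

```bash
python3 - <<'E'
from look import *
o,f,c=look("w19");print(o["moment"],o["joints"])
a=np.radians(81.5);e=np.array([np.cos(a),np.sin(a)]);edge=np.array([.546,.1525])
print(plan(o,[*(edge-e*.135),-.0165],a-np.pi/2))
g=eyes.grab_frame("top");cv2.imwrite("pics/t19.png",cv2.resize(g["color"][150:270,180:340],None,fx=4.8,fy=4.8,interpolation=2))
g=eyes.grab_frame("scene");cv2.imwrite("pics/s19.png",cv2.resize(g["color"][130:280,160:400],None,fx=3.3,fy=3.3,interpolation=2))
E
```

```text
25.25 [ 0.5203 -0.0187 -0.0171] [2.375  2.0562 0.0045] [0.3 5.  5.5] 0.03502028305622708
[ 0.8895 -0.1626 -0.0054] [-0.5613  0.6403  0.6217  2.1065 -0.6721  0.5961  0.398 ]
[array([ 3.81,  0.03, -0.05]), 'rows>=0.6', 'jaw now -0.144', 'yaw(tool) 0.005']
```

View pics/w19.png

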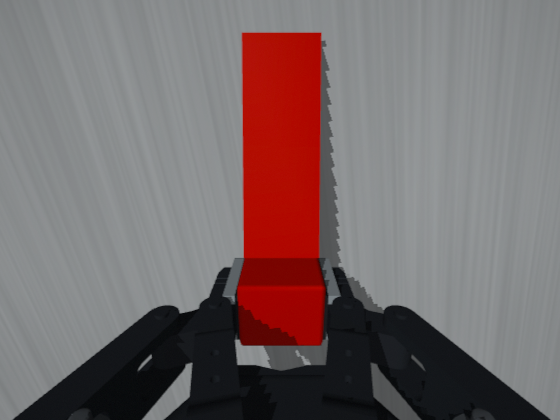

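View pics/s19.png

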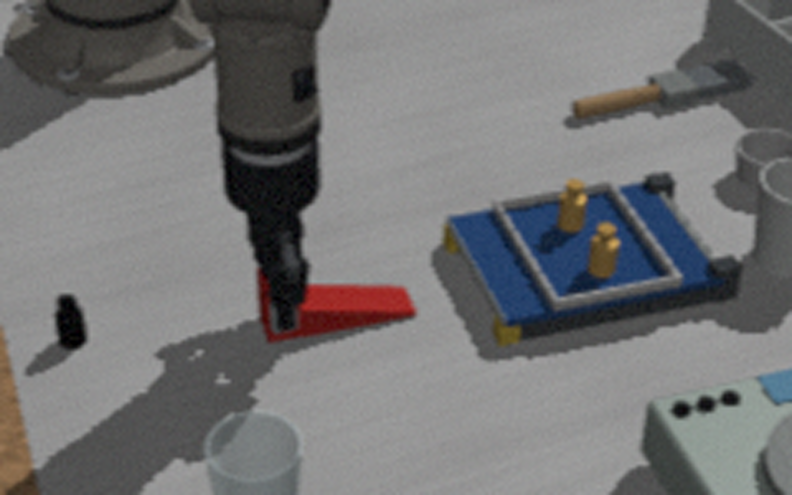

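View pics/t19.png

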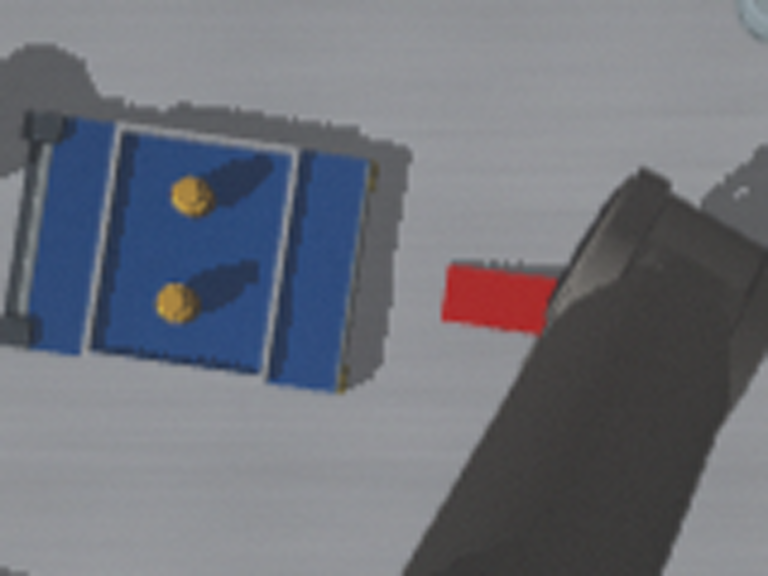

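```bash
python3 - <<'E'
from look import *
o=r.get_obs()
g=eyes.grab_frame("top");c=cam(g)
G=lambda x,y,z:onz(c,(180+x/4.8,150+y/4.8),z)[:2]
t1,t2=G(447,264,.004),G(441,321,.004);toe=(t1+t2)/2
e1,e2=G(374,163,.026),G(342,390,.026);E=(e1+e2)/2;n=(e1-e2)/np.linalg.norm(e1-e2)
a=np.radians(81.5);e=np.array([np.cos(a),np.sin(a)]);p=np.array([e[1],-e[0]])
R=Ro.from_rotvec(o["orientation"]).as_matrix()
print("toe",toe,"E",E,"w",np.linalg.norm(t1-t2),np.linalg.norm(e1-e2),"front dir",n,"expected",p,"lat",(toe-E)@p,"gap",(E-toe)@e)
print("tcp toe predicted",o["tcp_pos"][:2]+R[:2,0]*.115,"lat",(o["tcp_pos"][:2]+R[:2,0]*.115-E)@p,R[:,0])
img=g["color"].astype(int);m=((img[...,2]-img[...,0]>60)&(img[...,2]-img[...,1]>60)).astype(np.uint8);m[:,:260]=0;m[:,300:]=0;m[:195]=0;m[225:]=0
print(cv2.boxPoints(cv2.minAreaRect(cv2.findNonZero(m))))
E
```

```text
toe [0.5361 0.0943] E [0.5452 0.1476] w 0.036515845097931134 0.14370903999672574 front dir [ 0.9909 -0.1348] expected [ 0.989  -0.1478] lat -0.0011650105863076025 gap 0.05407352896145402
tcp toe predicted [0.5367 0.0945] lat -0.0005789704527296106 [0.1445 0.9895 0.0027]
[[271.3873 215.9826]
 [273.2139 204.1098]
 [295.3815 207.5202]
 [293.5549 219.393 ]]
```

The toe is 54 mm from the edge and about 1 mm off the centre line. I push in most of the way, short of contact.

{"fn": "carry_out", "kwargs": {
  "series": "1.5 0 0 0 0.2;2 0 0 0 0.2;2 0 0 0 0.2;2 0.1 0 0 0.2;2 0 0 0 0.2;0.5 0 0 0 0.2;0 0 0 0 0.2"
}}

```text
clock: 26.32
tcp_pos: [0.5352, 0.0771, -0.0171]
orientation: [2.377, 2.051, 0.002]
contact_force: [-0.4, -3.5, 8.5]
grip_width: 0.0353
```

```bash
python3 - <<'E'
from look import *
o,f,c=look("w20");print(o["moment"])
E=np.array([.5452,.1476]);a=np.radians(81.5);e=np.array([np.cos(a),np.sin(a)]);p=np.array([e[1],-e[0]])
R=Ro.from_rotvec(o["orientation"]).as_matrix();t=o["tcp_pos"][:2]+R[:2,0]*.115
print("past",(t-E)@e,"lat",(t-E)@p)
g=eyes.grab_frame("scene");cv2.imwrite("pics/s20.png",cv2.resize(g["color"][140:260,250:400],None,fx=5,fy=5,interpolation=2))
E
```

```text
26.325 [ 0.5352  0.0771 -0.0171] [2.3771 2.051  0.0015] [-0.4 -3.5  8.5] 0.03528347713077137
[-0.4519  0.1079  0.1165]
past 0.0437983792228537 lat 0.00035334688835914237
```

View pics/w20.png

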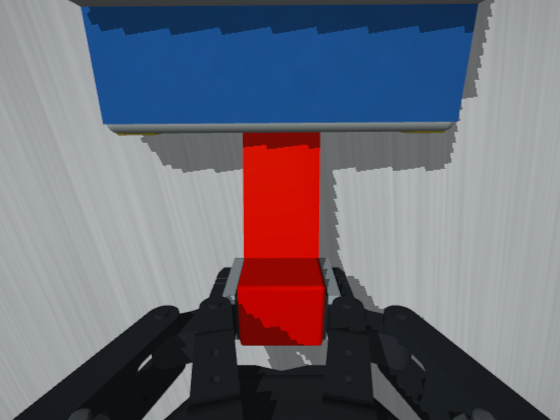

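View pics/s20.png

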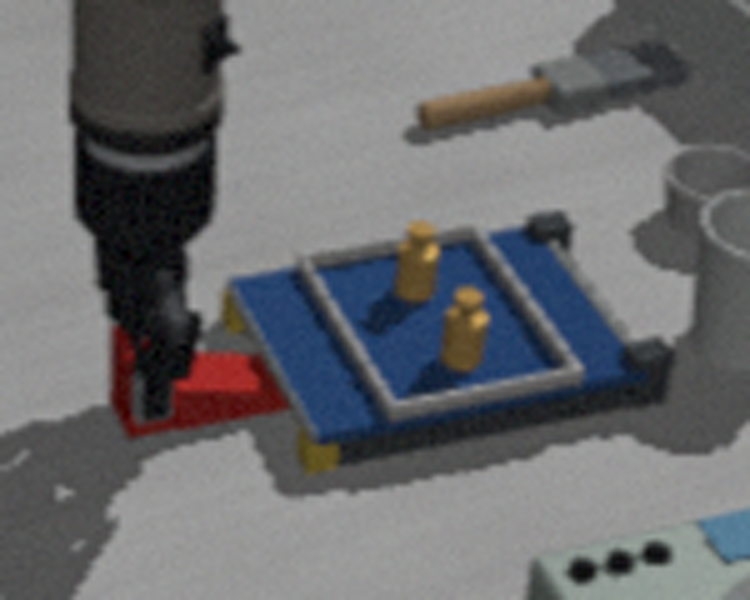

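Centred: wedge columns 243–320, nosing 103–460, square to it. The toe is about 44 mm past the edge. I continue in smaller steps.

{"fn": "carry_out", "kwargs": {
  "series": "0.6 0 0 0 0.2;0.6 0 0 0 0.2;0 0 0 0 0.2;0 0 0 0 0.2"
}}

```text
clock: 26.92
tcp_pos: [0.5367, 0.0882, -0.0171]
orientation: [2.378, 2.05, 0.001]
contact_force: [-0.4, -3.0, 7.6]
grip_width: 0.0351
```

```bash
cat > edge.py <<'E'
from look import *
def st(tag):
    o,f,c=look(tag)
    E=np.array([.5452,.1476]);a=np.radians(81.5);e=np.array([np.cos(a),np.sin(a)]);p=np.array([e[1],-e[0]])
    R=Ro.from_rotvec(o["orientation"]).as_matrix();t=o["tcp_pos"][:2]+R[:2,0]*.115
    print("past",(t-E)@e,"lat",(t-E)@p,"F along",o["contact_force"][:2]@e,"z",o["contact_force"][2])
    cv2.imwrite(f"pics/{tag}c.png",cv2.resize(f["color"][80:300,80:490],None,fx=1.9,fy=1.9,interpolation=2))
    for d in spotter.mark_of(f,"edge")[:1]: print(d["confidence"],d["uv"])
    g=eyes.grab_frame("scene");cv2.imwrite(f"pics/{tag}s.png",cv2.resize(g["color"][170:250,250:350],None,fx=7,fy=7,interpolation=2))
E
python3 -c "from edge import *;st('w21')"
```

```text
26.925 [ 0.5367  0.0882 -0.0171] [2.3783 2.0497 0.0009] [-0.4 -3.   7.6] 0.03509489102449305
past 0.05502571915158447 lat 0.00035436850486994693 F along -3.013985815131681 z 7.616731436366957
0.95 [282.5, 146.9]
```

View pics/w21c.png

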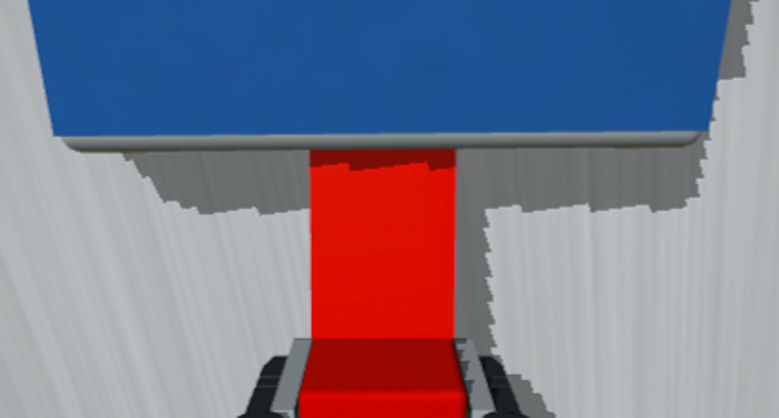

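View pics/w21s.png

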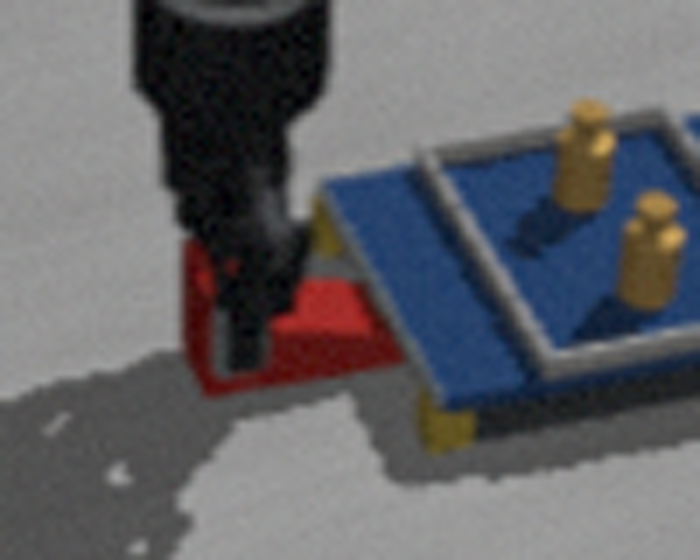

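{"fn": "carry_out", "kwargs": {
  "series": "0.4 0 0 0 0.2;0.4 0 0 0 0.2;0 0 0 0 0.2"
}}

```text
clock: 27.45
tcp_pos: [0.5378, 0.0957, -0.0171]
orientation: [2.378, 2.049, 0.0]
contact_force: [-0.6, -5.7, 7.5]
grip_width: 0.0353
```

{"fn": "carry_out", "kwargs": {
  "series": "0.4 0 0 0 0.2;0.4 0 0 0 0.2;0 0 0 0 0.2;0 0 0 0 0.2"
}}

```text
clock: 27.95
tcp_pos: [0.5385, 0.101, -0.0171]
orientation: [2.379, 2.046, -0.003]
contact_force: [-1.9, -11.2, 8.3]
grip_width: 0.0354
```

```bash
python3 -c "from edge import *;st('w22')"
```

```text
27.95 [ 0.5385  0.101  -0.0171] [ 2.3792  2.0457 -0.0027] [ -1.9 -11.2   8.3] 0.035382042842876514
past 0.06795896136647868 lat 0.0005360095282195537 F along -11.325991608534608 z 8.261374951977926
0.9 [284.2, 175.7]
```

View pics/w22c.png

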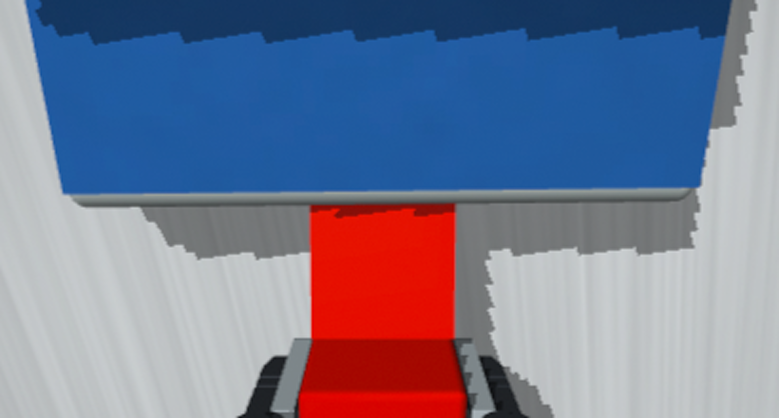

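View pics/w22s.png

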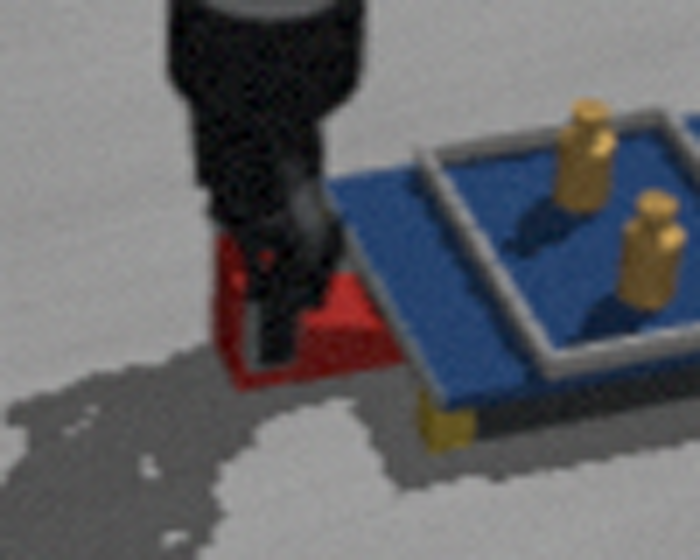

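```bash
cat > ez.py <<'E'
from look import *
def ez(o,T,K,l,r_,W=.148):
    l=np.array(l)/1.9+[80,80];q=np.array(r_)/1.9+[80,80]
    zc=K[0,0]*W/np.linalg.norm(q-l)
    m=(l+q)/2;pc=zc*np.linalg.solve(K,[m[0],m[1],1])
    R=Ro.from_rotvec(o[1]).as_matrix()
    return R@(T[:3,:3]@pc+T[:3,3])+o[0]
E
python3 - <<'E'
from ez import *
f=eyes.grab_frame("wrist");K=np.array(f["intrinsics"]);T=np.array(f["T_tool_cam"])
o=r.get_obs()
a=[np.array([.5367,.0882,-.0171]),np.array([2.3783,2.0497,.0009])]
b=[np.array(o["tcp_pos"]),np.array(o["orientation"])]
print("rest",ez(a,T,K,(53,134),(710,131)),"now",ez(b,T,K,(62,192),(700,188)))
E
```

```text
rest [0.5458 0.1548 0.0291] now [0.5457 0.1548 0.0293]
```

The nosing-width measurement gives 29.1 mm at rest and 29.3 mm now, so the lift is just beginning. I push on.

{"fn": "carry_out", "kwargs": {
  "series": "0.4 0 0 0 0.2;0.4 0 0 0 0.2;0.2 0 0 0 0.2;0 0 0 0 0.2;0 0 0 0 0.2"
}}

```text
clock: 28.78
tcp_pos: [0.5401, 0.1102, -0.0171]
orientation: [2.38, 2.044, -0.003]
contact_force: [-1.0, -13.2, 8.2]
grip_width: 0.0354
```

```bash
python3 -c "from edge import *;st('w23')"
```

```text
28.775 [ 0.5401  0.1102 -0.0171] [ 2.3795  2.0444 -0.0033] [ -1.  -13.2   8.2] 0.03535891273840476
past 0.07721427235221406 lat 0.0007743734817188229 F along -13.214193473433678 z 8.2244780192171
0.83 [282.3, 197.4]
```

View pics/w23c.png

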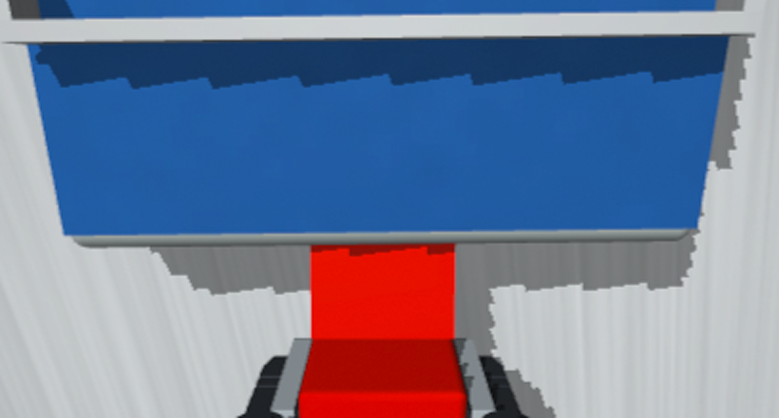

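View pics/w23s.png

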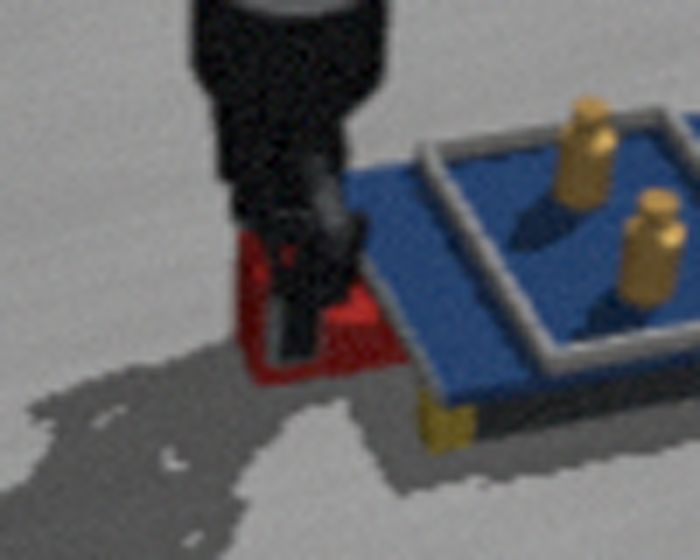

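```bash
python3 - <<'E'
from ez import *
f=eyes.grab_frame("wrist");K=np.array(f["intrinsics"]);T=np.array(f["T_tool_cam"])
o=r.get_obs();b=[np.array(o["tcp_pos"]),np.array(o["orientation"])]
print("now",ez(b,T,K,(64,235),(697,229)))
# automated: sub-pixel blue extents, per frames
from glob import glob
poses={"w21":([.5367,.0882,-.0171],[2.3783,2.0497,.0009]),"w22":([.5385,.101,-.0171],[2.3792,2.0457,-.0027]),"w23":([.5401,.1102,-.0171],[2.3795,2.0444,-.0033])}
for k,(p,w) in poses.items():
    a=cv2.imread(f"pics/{k}.png").astype(int);m=(a[...,0]-a[...,2]>50).astype(np.uint8)
    rows=np.where(m[:,260:300].sum(1)>30)[0];rb=rows.max()
    L=[];
    for rr in range(rb-12,rb-3):
        cs=np.where(m[rr])[0];L.append((rr,cs.min(),cs.max()))
    L=np.array(L);pl=np.polyfit(L[:,0],L[:,1],1);pr=np.polyfit(L[:,0],L[:,2]+1,1)
    l=(np.polyval(pl,rb+1),rb+1);q=(np.polyval(pr,rb+1),rb+1)
    sc=lambda u:(np.array(u)-80)*1.9
    print(k,rb,l,q,ez((np.array(p),np.array(w)),T,K,sc(l),sc(q)))
E
```

```text
now [0.5457 0.1546 0.0314]
w21 150 (np.float64(108.05555555555557), np.int64(151)) (np.float64(452.2722222222224), np.int64(151)) [0.5455 0.1543 0.0287]
w22 180 (np.float64(113.10000000000002), np.int64(181)) (np.float64(447.98333333333346), np.int64(181)) [0.5457 0.1543 0.0291]
w23 201 (np.float64(112.94444444444446), np.int64(202)) (np.float64(446.2333333333334), np.int64(202)) [0.5455 0.1547 0.0315]
```

Lift is about 2.5 mm at a rate of 2.6 mm per cm, so about 9.5 mm more is needed.

{"fn": "carry_out", "kwargs": {
  "series": "0.3 0 0 0 0.2;0.3 0 0 0 0.2;0.3 0 0 0 0.2;0 0 0 0 0.2;0 0 0 0 0.2;0 0 0 0 0.2"
}}

```text
clock: 29.72
tcp_pos: [0.5414, 0.1192, -0.0171]
orientation: [2.38, 2.045, -0.003]
contact_force: [-2.5, -12.7, 8.9]
grip_width: 0.035
```

```bash
python3 -c "from edge import *;st('w24')"; python3 - <<'E'
from ez import *
f=eyes.grab_frame("wrist");K=np.array(f["intrinsics"]);T=np.array(f["T_tool_cam"])
o=r.get_obs()
a=cv2.imread("pics/w24.png").astype(int);m=(a[...,0]-a[...,2]>50).astype(np.uint8)
rb=np.where(m[:,260:300].sum(1)>30)[0].max()
L=np.array([(rr,np.where(m[rr])[0].min(),np.where(m[rr])[0].max()) for rr in range(rb-12,rb-3)])
l=np.polyval(np.polyfit(L[:,0],L[:,1],1),rb+1),rb+1;q=np.polyval(np.polyfit(L[:,0],L[:,2]+1,1),rb+1),rb+1
sc=lambda u:(np.array(u)-80)*1.9
print(l,q,ez((o["tcp_pos"],o["orientation"]),T,K,sc(l),sc(q)))
E
```

```text
29.725 [ 0.5414  0.1192 -0.0171] [ 2.3796  2.0445 -0.0032] [ -2.5 -12.7   8.9] 0.03503728884557853
past 0.0863230447662462 lat 0.0007523927346317766 F along -12.883662946182854 z 8.923265209800999
0.68 [281.5, 218.1]
(np.float64(113.94444444444449), np.int64(223)) (np.float64(445.94444444444457), np.int64(223)) [0.5456 0.1548 0.034 ]
```

View pics/w24c.png

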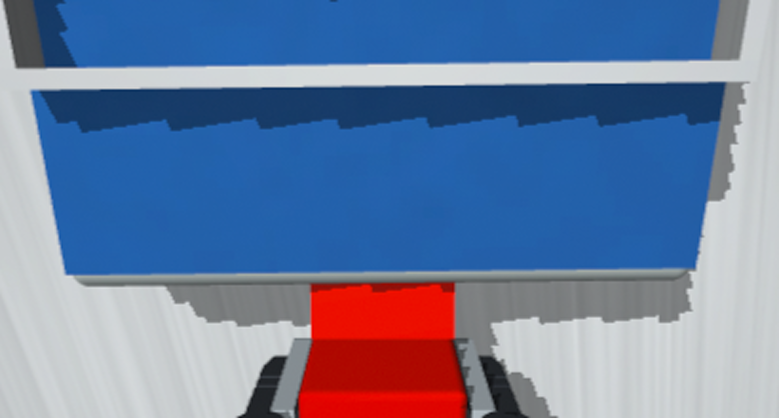

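View pics/w24s.png

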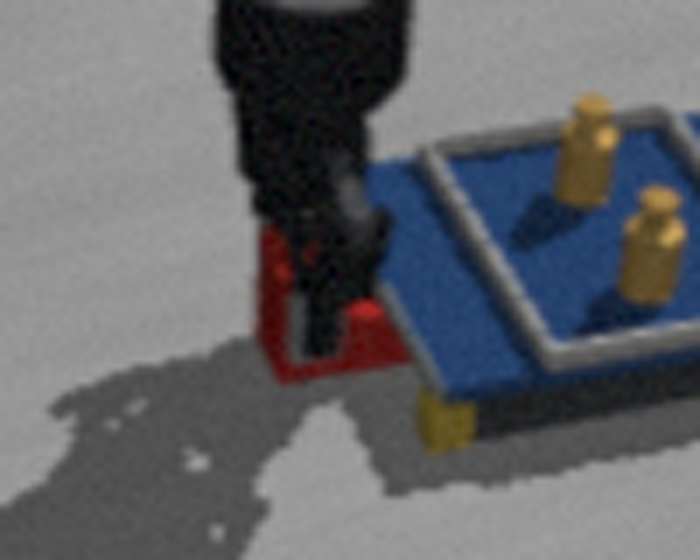

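```bash
python3 - <<'E'
from look import *
o=r.get_obs();f=eyes.grab_frame("wrist");c=cam(f,o);print(o["clock"],o["contact_force"],o["grip_width"])
e=np.array([.148,.989])
for tag,row in (("w24",80+286/1.9),):
    b=onz(c,(281,80+338/1.9),.030)[:2]@e; b2=onz(c,(281,80+391/1.9),.055)[:2]@e
    n=onz(c,(281,row),.028)[:2]@e
    print("block front",b,b2,"nosing front",n,"d",n-b,"edge height~",30-.26*((n-b)*1e3+3))
    print("tcp block front expected",o["tcp_pos"][:2]@e+.015)
t=eyes.grab_frame("top");s=eyes.grab_frame("scene")
cv2.imwrite("pics/t25.png",cv2.resize(t["color"][130:290,120:430],None,fx=2.5,fy=2.5,interpolation=2))
cv2.imwrite("pics/s25.png",s["color"])
E
```

```text
29.925 [ -1.9978 -11.9251   9.6099] 0.03532547809034031
block front 0.21438921001029848 0.21499382319976482 nosing front 0.22772743375850035 d 0.013338223748201872 edge height~ 25.752061825467514
tcp block front expected 0.21298901944236853
```

View pics/t25.png

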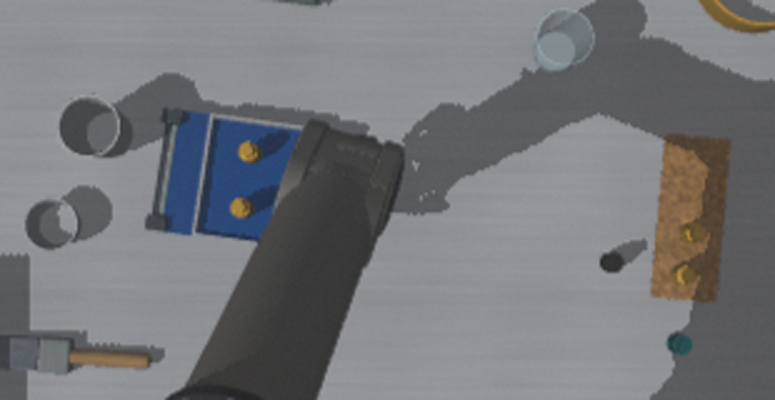

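View pics/s25.png

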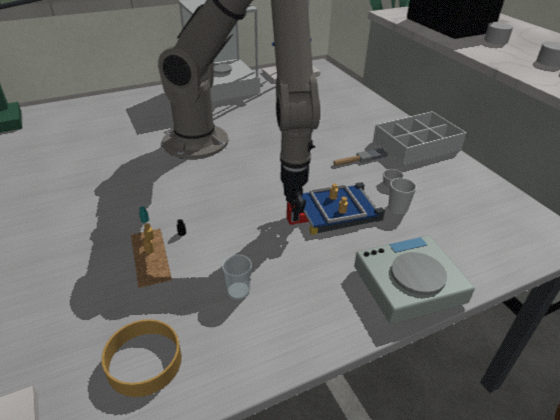

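The lift estimates are 5.3, 5.1 and 5.7 mm, so about 5 mm. The weights are upright in the tray (2) and on the mat (2), and the other things are where they were. I hand in while gripping.

```bash
python3 -c "
from bench import r
print(r.hand_in()); o=r.get_obs(); print(o['clock'],o['tcp_pos'],o['grip_width'],o['contact_force'])"
```

```text
the job is handed in; nothing more can be done
None
the job is handed in; nothing more can be done
```

The job is handed in, at about 30 s of the 66 s allowed. Two brass weights stand upright in the tray and two on the mat. The wedge was gripped by its block, turned on the bench and pushed in toe first on the plate's centre line. It is still gripped (set to 80 N, 35 mm opening) and holds the edge up.

- **Clearance:** the edge is about 5 mm up. Nosing width in the wrist picture gave 5.3 mm, travel since contact about 5.1 mm and the ramp view about 5.7 mm. They disagree by about 0.6 mm.
- **Bench:** the last top and scene pictures show all four weights upright. The beaker, cup, tin, brush, and the black and turquoise look-alikes appear unmoved.
- **Forces:** the highest I read was about 16 N in total, 13 N of it along the push. That is well under the limits.
- **Disagreement:** the fingertips stood about 35–40 mm behind where the stated tool offsets put them. The first closing therefore shut above the first weight's knob without touching it. I set the remaining heights by what I saw and by the force.

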